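Refill and prime the case-foot feeder

TASK

Pick up the scoop, scoop at least three of the loose case feet out of the tray in one scoopful, tip them into the feeder's hopper, and stand the scoop back down upright on the bench or in the tray. Then turn the feeder's spring-return knob clockwise, counting the clicks, to the third click and not on past it, and finish while still holding the knob there so that it cannot spring back. Leave the can, the tub and the screwdriver where they are.

Things in the scene. Friction and masses are not known exactly. Their poses are not given: they have to be found in the camera images.
- tray: fixed black open tray, 190 (x) x 110 (y) x 30 mm high outside, walls and floor 5 mm thick. Origin: centre of its underside, on the bench; x along its length, away from the robot. The feet start in its far half (+x), the near half is free to lower the scoop into. It stands on one side of the robot's centre line, the feeder on the other (either way round).
- scoop: loose aluminium scoop, 0.15 kg, standing between tray and feeder. Flat bowl 70 (x) x 84 (y) mm, floor 2 mm thick, side walls 3 mm thick, 26 mm high (ending 20 mm short of the lip), back wall 30 mm high at -x, open front at +x, its straight lip 35 mm from the origin. Origin: centre of the bowl's underside; z up.
- scoop_grip (a point): middle of the scoop's upright black grip tab, 40 mm behind and 57 mm above the scoop's origin. The tab is an upright flat plate, 10 mm thick (x), 34 mm wide (y), from 38 to 72 mm above the underside, set across the scoop above its back wall; pinched firmly across its thickness from above, the scoop is held against pitching.
- scoop_bowl (a point): middle of the inside of the scoop's bowl, 12 mm above the scoop's origin. Pushed along the tray floor, the lip slips under the feet's rounded rims and they slide in, helped by the tray's far wall; they slide out with the nose 30 to 40 degrees down.
- foot0: loose grey bun-shaped case foot of slick nylon, 20 mm diameter, 14 mm high, 10 g, both rims well rounded (flat ends 10 mm across); origin at the centre of its underside (as it lies at the start). One of six alike in the tray.
- foot1: loose grey bun-shaped case foot of slick nylon, 20 mm diameter, 14 mm high, 10 g, both rims well rounded (flat ends 10 mm across); origin at the centre of its underside (as it lies at the start). One of six alike in the tray.
- foot2: loose grey bun-shaped case foot of slick nylon, 20 mm diameter, 14 mm high, 10 g, both rims well rounded (flat ends 10 mm across); origin at the centre of its underside (as it lies at the start). One of six alike in the tray.
- foot3: loose grey bun-shaped case foot of slick nylon, 20 mm diameter, 14 mm high, 10 g, both rims well rounded (flat ends 10 mm across); origin at the centre of its underside (as it lies at the start). One of six alike in the tray.
- foot4: loose grey bun-shaped case foot of slick nylon, 20 mm diameter, 14 mm high, 10 g, both rims well rounded (flat ends 10 mm across); origin at the centre of its underside (as it lies at the start). One of six alike in the tray.
- foot5: loose grey bun-shaped case foot of slick nylon, 20 mm diameter, 14 mm high, 10 g, both rims well rounded (flat ends 10 mm across); origin at the centre of its underside (as it lies at the start). One of six alike in the tray.
- feeder: fixed white bench feeder, 260 (x) x 136 (y) mm. Near (-x) part: a flat deck 70 mm high with the knob on it, its axis 72 mm to -x of the origin. Far (+x) part: the open steel hopper. Origin: centre of the underside, on the bench; x away from the robot.
- hopper (a point): centre of the hopper's open mouth, 120 mm above the bench at the rim, 66 mm to +x of the feeder's origin. The mouth is 114 (x) x 124 (y) mm inside, walls 6 mm, straight, floor 90 mm below the rim.
- selector_grip (a point): on the knob's vertical axis, at the height to grip, 97.5 mm above the bench. The knob is a black bar 46 mm long, 13 mm thick, from 80 to 110 mm above the bench, on a round foot 44 mm across; a white line on top marks its pointer end. The point turns with it, x along the bar to the pointer; at home the bar lies along the feeder's x, pointer to the hopper.
- selector (a joint): angle of the knob, rad: 0 at home, growing clockwise seen from above. Clicks every 24 degrees (0.419 rad), marked by raised ticks: home (broad), 1st, 2nd, 3rd (1.257) and 4th (1.676, end of travel). A return spring drives it home from anywhere when let go; turning takes 0.02 to 0.27 N m the torque rising then sagging at each click.
- spray_can: bystander: loose spray can, 52 mm diameter, 160 mm high, origin at the centre of its underside; leave alone.
- wipes_tub: bystander: loose tub with a red cap, 90 mm diameter, 130 mm high, origin at the centre of its underside; leave alone.
- driver: bystander: loose screwdriver lying on the bench, 150 mm long, handle to its -x; leave alone.

How it is judged:
On the way, in this order (a step that is already met when the one before it is completed fails the run):
1. at least three feet lie in the scoop, lifted well clear of the bench (height (world z) of scoop above 0.06 m and (distance between each of foot0, foot1, foot2 and scoop_bowl below 0.055 m or distance between each of foot0, foot1, foot3 and scoop_bowl below 0.055 m or distance between each of foot0, foot1, foot4 and scoop_bowl below 0.055 m or distance between each of foot0, foot1, foot5 and scoop_bowl below 0.055 m or distance between each of foot0, foot2, foot3 and scoop_bowl below 0.055 m or distance between each of foot0, foot2, foot4 and scoop_bowl below 0.055 m or distance between each of foot0, foot2, foot5 and scoop_bowl below 0.055 m or distance between each of foot0, foot3, foot4 and scoop_bowl below 0.055 m or distance between each of foot0, foot3, foot5 and scoop_bowl below 0.055 m or distance between each of foot0, foot4, foot5 and scoop_bowl below 0.055 m or distance between each of foot1, foot2, foot3 and scoop_bowl below 0.055 m or distance between each of foot1, foot2, foot4 and scoop_bowl below 0.055 m or distance between each of foot1, foot2, foot5 and scoop_bowl below 0.055 m or distance between each of foot1, foot3, foot4 and scoop_bowl below 0.055 m or distance between each of foot1, foot3, foot5 and scoop_bowl below 0.055 m or distance between each of foot1, foot4, foot5 and scoop_bowl below 0.055 m or distance between each of foot2, foot3, foot4 and scoop_bowl below 0.055 m or distance between each of foot2, foot3, foot5 and scoop_bowl below 0.055 m or distance between each of foot2, foot4, foot5 and scoop_bowl below 0.055 m or distance between each of foot3, foot4, foot5 and scoop_bowl below 0.055 m)), for 0.1 s.
2. at least three feet lie in the hopper (((horizontal distance between each of foot0, foot1, foot2 and hopper below 0.07 m and height (world z) of each of foot0, foot1, foot2 below 0.115 m) or (horizontal distance between each of foot0, foot1, foot3 and hopper below 0.07 m and height (world z) of each of foot0, foot1, foot3 below 0.115 m) or (horizontal distance between each of foot0, foot1, foot4 and hopper below 0.07 m and height (world z) of each of foot0, foot1, foot4 below 0.115 m) or (horizontal distance between each of foot0, foot1, foot5 and hopper below 0.07 m and height (world z) of each of foot0, foot1, foot5 below 0.115 m) or (horizontal distance between each of foot0, foot2, foot3 and hopper below 0.07 m and height (world z) of each of foot0, foot2, foot3 below 0.115 m) or (horizontal distance between each of foot0, foot2, foot4 and hopper below 0.07 m and height (world z) of each of foot0, foot2, foot4 below 0.115 m) or (horizontal distance between each of foot0, foot2, foot5 and hopper below 0.07 m and height (world z) of each of foot0, foot2, foot5 below 0.115 m) or (horizontal distance between each of foot0, foot3, foot4 and hopper below 0.07 m and height (world z) of each of foot0, foot3, foot4 below 0.115 m) or (horizontal distance between each of foot0, foot3, foot5 and hopper below 0.07 m and height (world z) of each of foot0, foot3, foot5 below 0.115 m) or (horizontal distance between each of foot0, foot4, foot5 and hopper below 0.07 m and height (world z) of each of foot0, foot4, foot5 below 0.115 m) or (horizontal distance between each of foot1, foot2, foot3 and hopper below 0.07 m and height (world z) of each of foot1, foot2, foot3 below 0.115 m) or (horizontal distance between each of foot1, foot2, foot4 and hopper below 0.07 m and height (world z) of each of foot1, foot2, foot4 below 0.115 m) or (horizontal distance between each of foot1, foot2, foot5 and hopper below 0.07 m and height (world z) of each of foot1, foot2, foot5 below 0.115 m) or (horizontal distance between each of foot1, foot3, foot4 and hopper below 0.07 m and height (world z) of each of foot1, foot3, foot4 below 0.115 m) or (horizontal distance between each of foot1, foot3, foot5 and hopper below 0.07 m and height (world z) of each of foot1, foot3, foot5 below 0.115 m) or (horizontal distance between each of foot1, foot4, foot5 and hopper below 0.07 m and height (world z) of each of foot1, foot4, foot5 below 0.115 m) or (horizontal distance between each of foot2, foot3, foot4 and hopper below 0.07 m and height (world z) of each of foot2, foot3, foot4 below 0.115 m) or (horizontal distance between each of foot2, foot3, foot5 and hopper below 0.07 m and height (world z) of each of foot2, foot3, foot5 below 0.115 m) or (horizontal distance between each of foot2, foot4, foot5 and hopper below 0.07 m and height (world z) of each of foot2, foot4, foot5 below 0.115 m) or (horizontal distance between each of foot3, foot4, foot5 and hopper below 0.07 m and height (world z) of each of foot3, foot4, foot5 below 0.115 m))), for 0.2 s.
3. the scoop stands upright on the bench or in the tray, let go (height (world z) of scoop below 0.02 m and angle between scoop's own z axis and vertical below 0.15 rad and linear speed of scoop below 0.02 m/s and contact force between each of the arm, the fingers and scoop below 0.1 N), for 0.2 s.
4. the knob is held at the third stop (value of joint selector between 1.12664 and 1.38664 rad and contact force between the fingers and selector above 1 N), for 0.2 s.
At the end, for the whole second after the job is handed in: At least three of the six feet are in the hopper (below its rim); the scoop stands upright (within 0.15 rad) on the bench or the tray floor, at rest and untouched; the knob is within 0.13 rad of the third stop (1.257 rad), still, and the gripper's fingers press on it with more than 1 N, holding it (all of step 3 and all of step 4 and ((horizontal distance between each of foot0, foot1, foot2 and hopper below 0.07 m and height (world z) of each of foot0, foot1, foot2 below 0.115 m) or (horizontal distance between each of foot0, foot1, foot3 and hopper below 0.07 m and height (world z) of each of foot0, foot1, foot3 below 0.115 m) or (horizontal distance between each of foot0, foot1, foot4 and hopper below 0.07 m and height (world z) of each of foot0, foot1, foot4 below 0.115 m) or (horizontal distance between each of foot0, foot1, foot5 and hopper below 0.07 m and height (world z) of each of foot0, foot1, foot5 below 0.115 m) or (horizontal distance between each of foot0, foot2, foot3 and hopper below 0.07 m and height (world z) of each of foot0, foot2, foot3 below 0.115 m) or (horizontal distance between each of foot0, foot2, foot4 and hopper below 0.07 m and height (world z) of each of foot0, foot2, foot4 below 0.115 m) or (horizontal distance between each of foot0, foot2, foot5 and hopper below 0.07 m and height (world z) of each of foot0, foot2, foot5 below 0.115 m) or (horizontal distance between each of foot0, foot3, foot4 and hopper below 0.07 m and height (world z) of each of foot0, foot3, foot4 below 0.115 m) or (horizontal distance between each of foot0, foot3, foot5 and hopper below 0.07 m and height (world z) of each of foot0, foot3, foot5 below 0.115 m) or (horizontal distance between each of foot0, foot4, foot5 and hopper below 0.07 m and height (world z) of each of foot0, foot4, foot5 below 0.115 m) or (horizontal distance between each of foot1, foot2, foot3 and hopper below 0.07 m and height (world z) of each of foot1, foot2, foot3 below 0.115 m) or (horizontal distance between each of foot1, foot2, foot4 and hopper below 0.07 m and height (world z) of each of foot1, foot2, foot4 below 0.115 m) or (horizontal distance between each of foot1, foot2, foot5 and hopper below 0.07 m and height (world z) of each of foot1, foot2, foot5 below 0.115 m) or (horizontal distance between each of foot1, foot3, foot4 and hopper below 0.07 m and height (world z) of each of foot1, foot3, foot4 below 0.115 m) or (horizontal distance between each of foot1, foot3, foot5 and hopper below 0.07 m and height (world z) of each of foot1, foot3, foot5 below 0.115 m) or (horizontal distance between each of foot1, foot4, foot5 and hopper below 0.07 m and height (world z) of each of foot1, foot4, foot5 below 0.115 m) or (horizontal distance between each of foot2, foot3, foot4 and hopper below 0.07 m and height (world z) of each of foot2, foot3, foot4 below 0.115 m) or (horizontal distance between each of foot2, foot3, foot5 and hopper below 0.07 m and height (world z) of each of foot2, foot3, foot5 below 0.115 m) or (horizontal distance between each of foot2, foot4, foot5 and hopper below 0.07 m and height (world z) of each of foot2, foot4, foot5 below 0.115 m) or (horizontal distance between each of foot3, foot4, foot5 and hopper below 0.07 m and height (world z) of each of foot3, foot4, foot5 below 0.115 m)) and velocity of joint selector between -0.1 and 0.1 rad/s); the arm keeps its last pose, push and grip.
It fails at once if the knob was turned more than halfway from the third stop to the fourth (value of joint selector above 1.46608 rad).
It fails at once if a bystander (can, tub or screwdriver) was moved by more than 30 mm (distance of any of spray_can, wipes_tub, driver from where it was at the start of the episode above 0.03 m).
It also fails if it takes over 67 s, if anything falls off the work surface, if the arm or the gripper's body presses on something with over 40 N, if the wrist force passes 120 N, or if a joint passes its speed limit or range.

ROBOT

A 7-joint arm with a two-finger parallel gripper is mounted at the origin on the work surface. World frame = base frame: x ahead of the robot, y to its left, z up, the work surface at z = 0. Lengths are in m, angles in rad, forces in N, time in s.
With the tool pointing down it reaches from about 0.425 to 1.025 m from the base axis. Payload 9.4 kg.
Tool frame: the origin (TCP) lies midway between the tips of the shut fingers; the grasp point (between the pads) lies 19 mm behind it (arm.grip_point_offset is the distance from the TCP to the grasp point, in m); z points along the fingers, x is the direction in which the jaws open and shut, and the axes are right-handed (so a half turn about z gives the same grasp; the last joint's range is limited). The gripper opens to 93 mm and grips with 3 to 60 N. Pads are 15 mm wide; open, the fingers measure 128 mm over their backs; the gripper's body (75 mm by 188 mm) begins 65 mm behind the grasp point.
Start: joints at [1.104, 0.599, -0.003, 1.599, 0.002, 0.943, -0.08], TCP at [0.275, -0.671, 0.219] pointing down, gripper open.
Joint ranges: [-2.57, 2.57], [-0.35, 1.97], [-1.29, 1.29], [0.11, 2.56], [-1.05, 4.19], [0.11, 1.86], [-2.63, 2.63]. Speed limits (rad/s): [2.22, 2.22, 3.01, 3.01, 3.14, 3.14, 3.14].

INTERFACE

Orientations are given as a unit quaternion [w, x, y, z].
In Python, from plant import status, snapshot, calibration, ticket, arm gives the robot as it stands.
- The arm moves only by the tool play_rows, never from a script. Its argument "deltas" is a list that holds one entry, the list of rows, each a list of 7 numbers: the turn, a rotation vector about the tool's x, y, z each as a share of 5 degrees, from -1 to 1, then the shift along the tool's x, y, z each as a share of 0.04 m, from -1 to 1, then the opening, from 0 (shut) to 1 (fully open). In form: [[[rx, ry, rz, x, y, z, gripper], ...]]. A call has 1 to 5 rows; each row shifts and turns the commanded pose from where the row before left it, along the tool's axes as they then stand; what a row does not reach is not made up. A row lasts 1/10 s, in which the tool goes at most 50 mm and 8.59 degrees, less where a joint would pass 70% of its speed; a pose out of reach is approached as far as the arm can. A call with a number of a shift or a turn outside -1 to 1 is refused whole. A call with a gripper value outside its range is refused whole. The fingers move at their own pace and stop on an object; "squeeze" is the grip in N (left out, the last holds). Time passes only in rows, so rows that do not move let the fingers close. It gives the time, the measured TCP pose, the force and the opening at its end, in the units of the state.
- status.sense(): the state, without advancing time (a new reading comes with each control period).
- snapshot(name): name is "scene" or "top"; returns the picture (420x560x3 uint8, red, green, blue); there is no depth.
- calibration(name): a dict with "fovy" (degrees; the focal length in pixels is half the picture's height over the tangent of half this angle, whatever the lens; pixels are square), "cx", "cy" (the principal point, pixels), "dist" ([k1, k2, p1, p2, k3] as OpenCV has them; the pictures are not rectified), "origin" and "attitude" of the camera in the world. Camera axes: x right, y up, looking along -z (the intrinsics and any distortion apply to the point x, -y, -z); pixel columns grow to the right and rows downward; lengths in m; the calibration is good to about 2 mm. A picture is of the moment at which its call begins. calibration takes no time and is no camera call.
- ticket.finish_job(): hands the job in, once; it reports no verdict.
The state is a dict: "time_s": time; "joint_pos": joint angles; "qvel": joint speeds; "tau": joint torques, N m; "ee_pos": TCP position; "tcp_rot": TCP orientation; "ft_force": force on the tool from outside, world axes, zero at the start; "moment": the same for the moment, N m; "finger_gap": opening from 0.0 (shut) to 1.0 (fully open).
Only numpy, scipy, OpenCV 4.12 (cv2) and the standard library are available. Lean on these libraries where they do the work, as an engineer would, in place of code of your own. Each camera call takes 0.05 s, during which the arm holds its last target. There are 200 camera calls.

## Working session

There is one attempt and no reset: what is moved stays moved. The work goes in short steps, Python scripts to look and compute and a tool call to move; the robot and the scene stay as the last step left them, time stands still between calls to the robot, and variables do not carry over. Pictures are saved under pics/ and viewed, about 8 in all and at most 12, crops included, and the job is handed in when it is done.

Besides the shell and the picture viewer there is one more tool, called after ">>>" by a JSON object that holds its "api" and its "payload". play_rows: Moves the arm, as the interface text tells. Its arguments: {"type":"object","properties":{"deltas":{"type":"array"},"squeeze":{"type":"number"}},"required":["deltas"]}

```bash
mkdir -p pics; ls; python3 - <<'E'
from plant import status, snapshot, calibration, ticket, arm
import cv2
print(status.sense())
for n in("scene","top"):
    print(calibration(n)); cv2.imwrite(f"pics/{n}0.png",cv2.resize(snapshot(n)[:,:,::-1],None,fx=1.42,fy=1.42,interpolation=cv2.INTER_CUBIC))
print([a for a in dir(arm) if a[0]!='_'])
E
```

```text
pics
{'time_s': 0.0, 'joint_pos': array([ 1.10428048,  0.6001003 , -0.00255679,  1.60009238,  0.00179972,
        0.94288697, -0.07983845]), 'qvel': array([ 8.36773969e-04,  4.40875686e-04, -8.41436790e-04, -7.21999327e-05,
        4.79166862e-04, -9.62167881e-04,  4.81101300e-05]), 'tau': array([ 7.03399492e-04, -7.65055275e+01,  1.49739951e+00, -2.52340579e+01,
       -5.24315774e-02,  1.69839815e-02,  1.24385874e-04]), 'ee_pos': array([ 0.27532982, -0.6701838 ,  0.21779109]), 'tcp_rot': array([-3.58022010e-04,  8.30676236e-01, -5.56755279e-01, -6.50341636e-04]), 'ft_force': array([-0.49783735,  0.11006898,  0.05612428]), 'moment': array([-0.01086806,  0.01489607,  0.00372093]), 'finger_gap': 0.9942163806124106}
{'fovy': 53.19358751831138, 'cx': 279.2949651412082, 'cy': 207.77321621033045, 'dist': array([0.0407356, 0.       , 0.       , 0.       , 0.       ]), 'origin': array([ 1.07482835, -0.42451812,  0.54054611]), 'attitude': array([0.81499846, 0.42769274, 0.17509208, 0.34957   ])}
{'fovy': 55.52857619653484, 'cx': 272.0584419017574, 'cy': 209.91157318557737, 'dist': array([-0.11010499,  0.        ,  0.        ,  0.        ,  0.        ]), 'origin': array([ 0.51040111, -0.01432807,  0.78738192]), 'attitude': array([-0.69714906, -0.06111413,  0.0591823 ,  0.71186073])}
['MotionError', 'grip_point_offset']
```

View pics/top0.png

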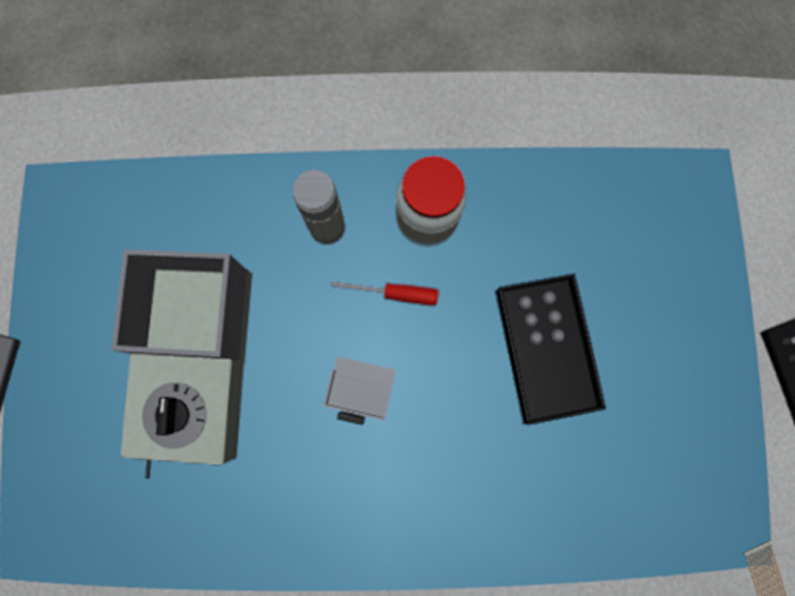

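View pics/scene0.png

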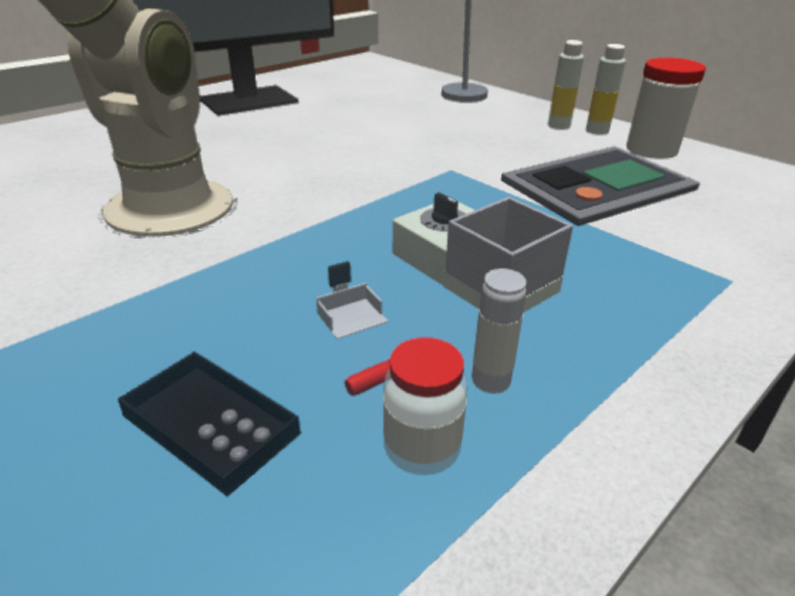

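The top view shows the tray right (rim corners 497,290 / 574,275 / 605,408 / 526,423 in the 1.42x picture). The scoop is centred near 360,388 with its tab at 351,417. The feeder is left, with the hopper rim at 124,252–220,355 and the knob at 172,415. I'll fit poses and overlay them.

```bash
cat > h.py <<'E'
import numpy as np, cv2
from scipy.spatial.transform import Rotation as R
from scipy.optimize import least_squares
from plant import status, snapshot, calibration, ticket, arm
def quat(q): return R.from_quat(np.r_[q[1:],q[0]])
def cam(n):
    c=calibration(n); f=210/np.tan(np.radians(c['fovy']/2))
    K=np.array([[f,0,c['cx']],[0,f,c['cy']],[0,0,1.]])
    A=quat(c['attitude']).as_matrix()@np.diag([1,-1,-1])
    return K,np.array(c['dist']),A.T,-A.T@c['origin']
def proj(n,P):
    K,d,Rm,t=cam(n); return cv2.projectPoints(np.atleast_2d(np.float64(P)),cv2.Rodrigues(Rm)[0],t,K,d)[0][:,0]
def unproj(n,uv,z):
    K,d,Rm,t=cam(n); p=cv2.undistortPoints(np.float64(uv).reshape(-1,1,2),K,d)[:,0]
    D=np.c_[p,np.ones(len(p))]@Rm; o=-Rm.T@t
    return o+D*((z-o[2])/D[:,2])[:,None]
def place(p,M): # p=x,y,yaw ; M model pts m
    c,s=np.cos(p[2]),np.sin(p[2]); M=np.atleast_2d(M)
    return np.c_[p[0]+c*M[:,0]-s*M[:,1],p[1]+s*M[:,0]+c*M[:,1],M[:,2]]
def fit(obs,p0):
    # obs: list of (cam, model pts mm, pixels)
    r=least_squares(lambda p:np.concatenate([(proj(n,place(p,np.array(M)/1e3))-np.array(u)).ravel() for n,M,u in obs]),p0,x_scale=[.1,.1,.1])
    return r.x,np.abs(r.fun).max()
E
cat > a.py <<'E'
from h import *
k=1/1.42
T=[[95,55,30],[95,-55,30],[-95,-55,30],[-95,55,30]]
t=fit([('top',T,np.array([[497,290],[574,275],[605,408],[526,423]])*k)],[.5,-.2,0])
F=[[129,68,120],[129,-68,120],[3,-68,120],[3,68,120]]
f=fit([('top',F,np.array([[122,252],[229,255],[221,355],[114,351]])*k)],[.5,.2,0])
S=[[35,42,0],[35,-42,0],[-35,-42,30],[-35,42,30],[-40,0,72]]
s=fit([('top',S,np.array([[338,358],[395,370],[386,418],[325,405],[351,418]])*k)],[.5,0,0])
print(t,f,s)
im={n:snapshot(n)[:,:,::-1] for n in('top','scene')}
def crop(n,x0,y0,w,h,m,items):
    c=cv2.resize(im[n][y0:y0+h,x0:x0+w],None,fx=m,fy=m,interpolation=cv2.INTER_CUBIC)
    for p,M in items:
        q=(proj(n,place(p,np.array(M)/1e3))+.5-[x0,y0])*m
        for a in q: cv2.circle(c,(int(a[0]),int(a[1])),2,(0,255,0),-1)
    return c
FF=F+[[-130,68,70],[-130,-68,70],[-72,0,110],[-49,0,110],[-95,0,110]]
SS=[[35,42,0],[35,-42,0],[-35,-42,30],[-35,42,30],[-40,17,72],[-40,-17,72]]
it=[(t[0],T),(f[0],FF),(s[0],SS)]
A=crop('top',75,170,110,170,3,it);B=crop('top',345,188,85,116,3,it);C=crop('top',222,245,63,58,4,it);D=crop('scene',210,170,70,75,3,it);E_=crop('scene',75,240,150,120,2,it)
W=np.zeros((600,800,3),np.uint8)
for a,(x,y) in((A,(0,0)),(B,(335,0)),(C,(335,355)),(D,(590,0)),(E_,(595,240))):
    a=a[:600-y,:800-x]; W[y:y+a.shape[0],x:x+a.shape[1]]=a
cv2.imwrite('pics/fit1.png',W)
E
python3 a.py
```

```text
(array([ 0.56787067, -0.2340907 ,  0.16101614]), np.float64(2.1533299867462006)) (array([ 0.55944355,  0.25174003, -0.04550973]), np.float64(1.3439699041849735)) (array([ 0.52198852,  0.02332699, -0.22790603]), np.float64(1.367699643703304))
```

View pics/fit1.png

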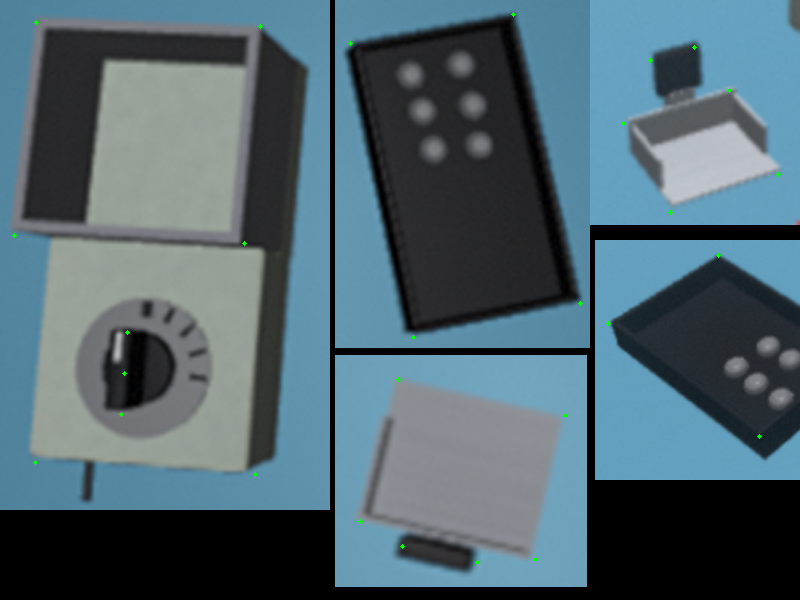

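The overlay shows the initial fit is 2–7 mm off at some corners. I'll refine with corners picked from these crops, using both cameras.

```bash
cat > b.py <<'E'
from h import *
def px(L,off,m,o): return (np.array(L,float)-off)/m+np.array(o)-.5
a=lambda L:px(L,(0,0),3,(75,170)); b=lambda L:px(L,(335,0),3,(345,188)); c=lambda L:px(L,(335,355),4,(222,245)); d=lambda L:px(L,(590,0),3,(210,170)); e=lambda L:px(L,(595,240),2,(75,240))
T=[[95,55,30],[95,-55,30],[-95,-55,30],[-95,55,30]]
t=fit([('top',T,b([[349,46],[512,16],[578,299],[408,331]])),('scene',[T[3],T[2]],e([[719,255],[611,322]]))],[.56,-.23,.16])
F=[[129,68,120],[129,-68,120],[3,-68,120],[3,68,120],[-130,68,70],[-130,-68,70]]
f=fit([('top',F,a([[40,20],[263,27],[242,243],[13,232],[33,455],[246,470]]))],[.5,.2,0])
S=[[35,42,0],[35,-42,0],[-35,-42,30],[-35,42,30],[-45,17,72],[-45,-17,72]]
s=fit([('top',S,c([[397,380],[562,415],[530,555],[361,518],[399,554],[472,572]])),
 ('scene',[[35,-42,0],[35,42,0],[-35,-42,30],[-35,42,30],[-35,-17,72],[-35,17,72]],d([[671,203],[778,172],[629,121],[727,90],[652,53],[700,43]]))],[.5,0,-.2])
for n,r in zip('tfs',(t,f,s)): print(n,r)
feet=unproj('top',b([[411,75],[461,64],[423,111],[473,105],[434,149],[480,145]]),.016)[:,:2]
print('feet world',feet.round(3).tolist())
C,Sn=np.cos(t[0][2]),np.sin(t[0][2]);print('feet tray',((feet-t[0][:2])@np.array([[C,-Sn],[Sn,C]])).round(3).tolist())
print('scoop grip',place(s[0],[-.04,0,.057]),'knob',place(f[0],[-.072,0,.0975]),'knobtop px',unproj('top',a([[117,368]]),.11),'hopper',place(f[0],[.066,0,.12]))
print(place(t[0],[[-.0,0,0],[-.09,0,0]]))
x=status.sense(); print(quat(x['tcp_rot']).as_matrix().round(3).tolist())
E
python3 b.py
```

```text
t (array([ 0.56875574, -0.23259057,  0.15833345]), np.float64(1.7047469331182015))
f (array([ 0.56127298,  0.25280731, -0.06556371]), np.float64(1.1507788970978936))
s (array([ 0.52174022,  0.02499224, -0.23203875]), np.float64(3.1126324212617362))
feet world [[0.634, -0.206], [0.64, -0.24], [0.61, -0.213], [0.613, -0.246], [0.585, -0.218], [0.587, -0.249]]
feet tray [[0.068, 0.016], [0.07, -0.019], [0.044, 0.013], [0.042, -0.02], [0.018, 0.012], [0.015, -0.019]]
scoop grip [[0.48281224 0.03419072 0.057     ]] knob [[0.48942768 0.25752451 0.0975    ]] knobtop px [[0.4903885  0.25954787 0.11      ]] hopper [[0.62713118 0.2484832  0.12      ]]
[[ 0.56875574 -0.23259057  0.        ]
 [ 0.47988151 -0.24678111  0.        ]]
[[0.38, -0.925, -0.0], [-0.925, -0.38, 0.001], [-0.001, 0.0, -1.0]]
```

```bash
cat >> h.py <<'E'
def tool(yaw,pitch=0):
    c,s=np.cos(yaw),np.sin(yaw)
    M=np.array([[c,s,0],[s,-c,0],[0,0,-1.]])
    return R.from_rotvec(pitch*np.array([-s,c,0]))*R.from_matrix(M)
def plan(wps,start=None):
    """wps: (pos, Rotation, nrows, gripper); prints rows of 7, 5 per call"""
    x=status.sense(); p,q=(x['ee_pos'],quat(x['tcp_rot'])) if start is None else start
    out=[]
    for P,Q,n,g in wps:
        P=np.array(P); rv=(q.inv()*Q).as_rotvec()
        for i in range(n):
            d=q.inv().apply((P-p)/(n-i)); v=(q.inv()*Q).as_rotvec()/(n-i)
            row=np.r_[v/np.radians(5),d/.04].round(2)
            assert abs(row).max()<=1,row
            out.append(row.tolist()+[g])
            p=p+q.apply(row[3:]*.04); q=q*R.from_rotvec(row[:3]*np.radians(5))
    for i in range(0,len(out),5): print([[*out[i:i+5]]])
def where():
    x=status.sense(); m=quat(x['tcp_rot']).as_matrix()
    print('t',x['time_s'].__round__(2),'p',x['ee_pos'].round(4),'yaw',np.degrees(np.arctan2(m[1,0],m[0,0])).round(1),'z',m[:,2].round(3),'F',x['ft_force'].round(1),'gap',round(x['finger_gap'],3),'j',x['joint_pos'].round(2))
E
python3 - <<'E'
from h import *
plan([([.48,-.35,.20],tool(np.radians(-45)),10,.6),([.485,.034,.14],tool(-.232),10,.6)],(np.array([.275,-.671,.219]),tool(np.radians(-67.7))))
E
```

```text
[[[0.0, 0.0, -0.45, -0.55, -0.78, 0.05, 0.6], [0.0, 0.0, -0.45, -0.52, -0.8, 0.05, 0.6], [0.0, 0.0, -0.46, -0.48, -0.82, 0.05, 0.6], [0.0, 0.0, -0.45, -0.45, -0.84, 0.05, 0.6], [0.0, 0.0, -0.46, -0.42, -0.85, 0.05, 0.6]]]
[[[0.0, 0.0, -0.45, -0.38, -0.87, 0.04, 0.6], [0.0, 0.0, -0.46, -0.35, -0.89, 0.05, 0.6], [0.0, 0.0, -0.45, -0.32, -0.9, 0.04, 0.6], [0.0, 0.0, -0.46, -0.28, -0.91, 0.05, 0.6], [0.0, 0.0, -0.45, -0.24, -0.92, 0.04, 0.6]]]
[[[0.0, 0.0, -0.63, -0.67, -0.69, 0.15, 0.6], [0.0, 0.0, -0.63, -0.63, -0.72, 0.15, 0.6], [0.0, 0.0, -0.64, -0.59, -0.76, 0.15, 0.6], [0.0, 0.0, -0.63, -0.55, -0.79, 0.15, 0.6], [0.0, 0.0, -0.64, -0.5, -0.82, 0.15, 0.6]]]
[[[0.0, 0.0, -0.63, -0.46, -0.84, 0.15, 0.6], [0.0, 0.0, -0.64, -0.41, -0.87, 0.15, 0.6], [0.0, 0.0, -0.63, -0.36, -0.89, 0.15, 0.6], [0.0, 0.0, -0.64, -0.31, -0.91, 0.15, 0.6], [0.0, 0.0, -0.63, -0.26, -0.92, 0.15, 0.6]]]
```

>>> {"api": "play_rows", "payload": {"deltas": [[[0, 0, -0.45, -0.55, -0.78, 0.05, 0.6], [0, 0, -0.45, -0.52, -0.8, 0.05, 0.6], [0, 0, -0.46, -0.48, -0.82, 0.05, 0.6], [0, 0, -0.45, -0.45, -0.84, 0.05, 0.6], [0, 0, -0.46, -0.42, -0.85, 0.05, 0.6]]]}}

```text
time_s: 0.7
ee_pos: [0.3785, -0.5087, 0.2085]
tcp_rot: [-0.0, 0.882, -0.471, -0.0]
ft_force: [0.3, 0.0, 0.9]
finger_gap: 0.629
```

>>> {"api": "play_rows", "payload": {"deltas": [[[0, 0, -0.45, -0.38, -0.87, 0.04, 0.6], [0, 0, -0.46, -0.35, -0.89, 0.05, 0.6], [0, 0, -0.45, -0.32, -0.9, 0.04, 0.6], [0, 0, -0.46, -0.28, -0.91, 0.05, 0.6], [0, 0, -0.45, -0.24, -0.92, 0.04, 0.6]]]}}

```text
time_s: 1.2
ee_pos: [0.4809, -0.348, 0.1997]
tcp_rot: [0.0, 0.924, -0.382, -0.0]
ft_force: [0.3, -0.6, 0.3]
finger_gap: 0.601
```

>>> {"api": "play_rows", "payload": {"deltas": [[[0, 0, -0.63, -0.67, -0.69, 0.15, 0.6], [0, 0, -0.63, -0.63, -0.72, 0.15, 0.6], [0, 0, -0.64, -0.59, -0.76, 0.15, 0.6], [0, 0, -0.63, -0.55, -0.79, 0.15, 0.6], [0, 0, -0.64, -0.5, -0.82, 0.15, 0.6]]]}}

```text
time_s: 1.7
ee_pos: [0.4827, -0.1559, 0.1697]
tcp_rot: [0.0, 0.968, -0.25, 0.0]
ft_force: [0.3, -1.0, 0.8]
finger_gap: 0.599
```

>>> {"api": "play_rows", "payload": {"deltas": [[[0, 0, -0.63, -0.46, -0.84, 0.15, 0.6], [0, 0, -0.64, -0.41, -0.87, 0.15, 0.6], [0, 0, -0.63, -0.36, -0.89, 0.15, 0.6], [0, 0, -0.64, -0.31, -0.91, 0.15, 0.6], [0, 0, -0.63, -0.26, -0.92, 0.15, 0.6]]]}}

```text
time_s: 2.2
ee_pos: [0.485, 0.0361, 0.1396]
tcp_rot: [-0.0, 0.993, -0.114, 0.0]
ft_force: [1.4, 0.2, -0.1]
finger_gap: 0.6
```

>>> {"api": "play_rows", "payload": {"deltas": [[[0, 0, 0, 0, 0, 0, 0.6], [0, 0, 0, 0, 0, 0, 0.6]]]}}

```text
time_s: 2.4
ee_pos: [0.485, 0.0352, 0.1397]
tcp_rot: [0.0, 0.993, -0.115, -0.0]
ft_force: [1.0, -0.5, 0.3]
finger_gap: 0.596
```

```bash
python3 -c "
from h import *
where()
x=status.sense();plan([([.483,.034,.043],tool(-.232),4,.6)])
cv2.imwrite('pics/s2.png',cv2.resize(snapshot('scene')[150:300,150:350,::-1],None,fx=3,fy=3,interpolation=cv2.INTER_CUBIC))"
```

```text
t 2.4 p [0.485  0.0352 0.1397] yaw -13.2 z [-0.001 -0.    -1.   ] F [ 1.  -0.5  0.3] gap 0.596 j [ 0.    0.45 -0.26  2.2   0.23  0.52 -0.67]
[[[0.0, 0.0, 0.01, -0.01, 0.01, 0.6, 0.6], [0.0, 0.0, 0.01, -0.01, 0.01, 0.61, 0.6], [0.0, 0.0, 0.0, -0.01, 0.01, 0.6, 0.6], [0.0, 0.01, 0.01, -0.01, 0.01, 0.61, 0.6]]]
```

View pics/s2.png

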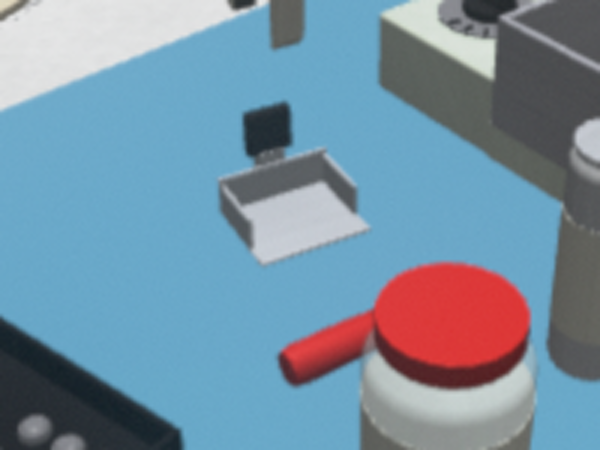

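The front finger is at (287,30) and lines up above the tab at (268,130). Descending and gripping.

>>> {"api": "play_rows", "payload": {"deltas": [[[0, 0, 0, -0.01, 0.01, 0.62, 0.6], [0, 0, 0, -0.01, 0.01, 0.62, 0.6], [0, 0, 0, -0.01, 0.01, 0.62, 0.6], [0, 0, 0, -0.01, 0, 0.62, 0.6], [0, 0, 0, 0, 0, 0, 0.6]]]}}

```text
time_s: 2.95
ee_pos: [0.4821, 0.032, 0.0386]
tcp_rot: [0.001, 0.993, -0.117, -0.002]
ft_force: [-0.3, 0.0, 0.6]
finger_gap: 0.599
```

>>> {"api": "play_rows", "payload": {"deltas": [[[0, 0, 0, 0, 0, 0, 0], [0, 0, 0, 0, 0, 0, 0], [0, 0, 0, 0, 0, 0, 0], [0, 0, 0, 0, 0, 0, 0], [0, 0, 0, 0, 0, 0, 0]]], "squeeze": 45}}

```text
time_s: 3.45
ee_pos: [0.4836, 0.0337, 0.0412]
tcp_rot: [-0.0, 0.993, -0.116, 0.001]
ft_force: [-0.8, -0.0, -0.2]
finger_gap: 0.215
```

>>> {"api": "play_rows", "payload": {"deltas": [[[0, 0, 0, 0, 0, 0, 0], [0, 0, 0, 0, 0, -0.25, 0], [0, 0, 0, 0, 0, -0.25, 0], [0, 0, 0, 0, 0, -0.25, 0], [0, 0, 0, 0, 0, 0, 0]]]}}

```text
time_s: 3.95
ee_pos: [0.484, 0.0338, 0.0722]
tcp_rot: [-0.0, 0.993, -0.116, 0.001]
ft_force: [-0.7, -0.3, -0.9]
finger_gap: 0.102
```

```bash
python3 -c "
from h import *
where()
a=snapshot('top')[220:320,200:310,::-1];b=snapshot('scene')[150:260,170:290,::-1]
r=lambda i:cv2.resize(i,(400,400),interpolation=cv2.INTER_CUBIC)
cv2.imwrite('pics/s3.png',np.hstack([r(a),r(b)]))"
```

```text
t 3.95 p [0.484  0.0338 0.0722] yaw -13.3 z [ 0.002  0.    -1.   ] F [-0.7 -0.3 -0.9] gap 0.102 j [-0.05  0.56 -0.19  2.26  0.31  0.34 -0.73]
```

View pics/s3.png

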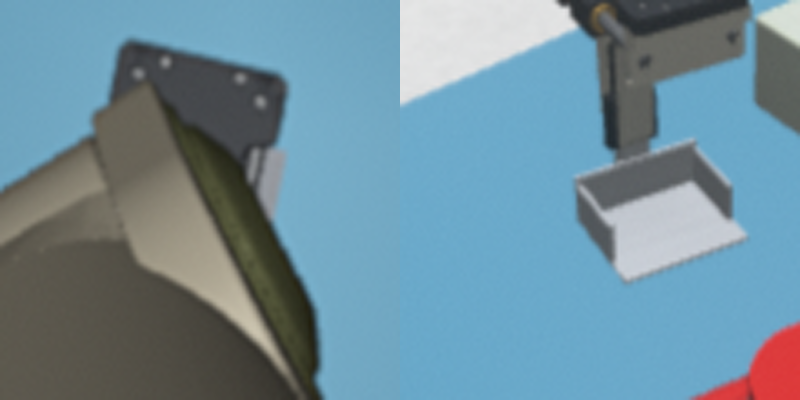

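The scoop hangs level in the fingers. Next I measure its height relative to the TCP, comparing against the pose it had standing.

```bash
python3 -c "
from h import *
M=np.array([[35,-42,0],[35,42,0],[-35,-42,30],[-35,42,30]])/1e3
u0=(np.array([[671,203],[778,172],[629,121],[727,90]])-[590,0])/3+[210,170]-.5
u1=(np.array([[627,283],[747,236],[575,178],[693,142]])-[400,0])/[3.333,3.636]+[170,150]-.5
for u in(u0,u1):
    f=lambda p:(proj('scene',place([p[0],p[1],p[3]],M+[0,0,p[2]]))-u).ravel()
    r=least_squares(f,[.52,.03,0,-.23]);print(r.x.round(4),abs(r.fun).max())
"
```

```text
[ 0.4944  0.0464 -0.0233 -0.2346] 0.9540446818003261
[ 0.509   0.0387  0.0177 -0.222 ] 0.6910352696426685
```

```bash
python3 -c "
from h import *
M=np.array([[35,-42,0],[35,42,0],[-35,-42,30],[-35,42,30]])/1e3
u0=(np.array([[671,203],[778,172],[629,121],[727,90]])-[590,0])/3+[210,170]-.5
u1=(np.array([[627,283],[747,236],[575,178],[693,142]])-[400,0])/[3.333,3.636]+[170,150]-.5
print((u1-u0).round(1))
for u in(u0,u1):
  for x in (.520,.523):
    f=lambda p:(proj('scene',place([x,p[0],p[2]],M+[0,0,p[1]]))-u).ravel()
    r=least_squares(f,[.03,0,-.23]);print(r.x.round(4),abs(r.fun).max())
"
```

```text
[[  1.1  -9.8]
 [  1.4 -12.4]
 [ -0.5 -11.4]
 [  2.2 -10.9]]
[ 0.0259  0.0008 -0.2288] 1.7788202861987656
[ 0.0235  0.0036 -0.2281] 1.9000384898316156
[ 0.0298  0.0276 -0.2194] 1.0668347114979042
[ 0.0274  0.0303 -0.2186] 1.1718214774617195
```

Scoop underside is about 45 mm below the TCP, so I pinched about 6 mm high because the fingers were still closing as it lifted. I'll set it down and regrip lower.

>>> {"api": "play_rows", "payload": {"deltas": [[[0, 0, 0, 0, 0, 0.33, 0], [0, 0, 0, 0, 0, 0.33, 0], [0, 0, 0, 0, 0, 0, 0], [0, 0, 0, 0, 0, 0, 0.3], [0, 0, 0, 0, 0, 0, 0.3]]]}}

```text
time_s: 4.55
ee_pos: [0.4834, 0.0339, 0.0445]
tcp_rot: [-0.0, 0.993, -0.115, 0.0]
ft_force: [-0.2, 0.2, -0.5]
finger_gap: 0.229
```

>>> {"api": "play_rows", "payload": {"deltas": [[[0, 0, 0, 0, 0, 0, 0.3], [0, 0, 0, 0, 0, 0.12, 0.3], [0, 0, 0, 0, 0, 0.05, 0.3], [0, 0, 0, 0, 0, 0, 0.3], [0, 0, 0, 0, 0, 0, 0]]]}}

```text
time_s: 5.05
ee_pos: [0.4832, 0.0338, 0.0373]
tcp_rot: [0.0, 0.993, -0.115, -0.0]
ft_force: [0.6, 0.4, 0.2]
finger_gap: 0.254
```

>>> {"api": "play_rows", "payload": {"deltas": [[[0, 0, 0, 0, 0, 0, 0], [0, 0, 0, 0, 0, 0, 0], [0, 0, 0, 0, 0, 0, 0], [0, 0, 0, 0, 0, 0, 0], [0, 0, 0, 0, 0, 0, 0]]]}}

```text
time_s: 5.55
ee_pos: [0.4832, 0.0338, 0.0377]
tcp_rot: [-0.0, 0.993, -0.115, 0.0]
ft_force: [-1.5, 0.3, 5.1]
finger_gap: 0.111
```

```bash
python3 -c "
from h import *
t=[.56876,-.23259,.15833]
g=lambda x,y,z:place(t,[x/1e3,y/1e3,z])[0]
where()
print(g(-88,-1,.13),g(13,-1,.043))
plan([(status.sense()['ee_pos']+[0,0,.09],tool(-.232),4,0),(g(-88,-1,.13),tool(t[2]),10,0)])
"
```

```text
t 5.55 p [0.4832 0.0338 0.0377] yaw -13.3 z [ 0. -0. -1.] F [-1.5  0.3  5.1] gap 0.111 j [-0.09  0.63 -0.14  2.28  0.34  0.26 -0.76]
[ 0.48201838 -0.24745239  0.13      ] [ 0.58175506 -0.23152779  0.043     ]
[[[-0.0, -0.0, 0.0, 0.0, -0.0, -0.56, 0], [-0.0, -0.0, 0.0, 0.0, -0.0, -0.56, 0], [-0.0, -0.0, 0.0, 0.0, -0.0, -0.56, 0], [-0.0, -0.0, 0.01, 0.0, -0.0, -0.57, 0], [-0.0, -0.0, -0.45, 0.16, 0.68, -0.01, 0]]]
[[[0.0, -0.0, -0.45, 0.13, 0.69, -0.01, 0], [0.0, -0.0, -0.45, 0.1, 0.7, -0.0, 0], [0.0, -0.0, -0.45, 0.08, 0.7, -0.01, 0], [0.0, -0.0, -0.45, 0.05, 0.7, -0.0, 0], [0.0, -0.0, -0.45, 0.02, 0.7, -0.01, 0]]]
[[[0.0, -0.0, -0.44, -0.0, 0.7, -0.0, 0], [0.0, -0.0, -0.45, -0.03, 0.71, -0.01, 0], [0.0, -0.0, -0.44, -0.06, 0.7, -0.0, 0], [0.0, -0.0, -0.45, -0.09, 0.7, -0.01, 0]]]
```

>>> {"api": "play_rows", "payload": {"deltas": [[[0, 0, 0, 0, 0, -0.56, 0], [0, 0, 0, 0, 0, -0.56, 0], [0, 0, 0, 0, 0, -0.56, 0], [0, 0, 0, 0, 0, -0.57, 0], [0, 0, -0.45, 0.16, 0.68, 0, 0]]]}}

```text
time_s: 6.05
ee_pos: [0.485, 0.0088, 0.13]
tcp_rot: [-0.001, 0.996, -0.094, 0.002]
ft_force: [0.4, -0.2, -1.9]
finger_gap: 0.107
```

>>> {"api": "play_rows", "payload": {"deltas": [[[0, 0, -0.45, 0.13, 0.69, 0, 0], [0, 0, -0.45, 0.1, 0.7, 0, 0], [0, 0, -0.45, 0.08, 0.7, 0, 0], [0, 0, -0.45, 0.05, 0.7, 0, 0], [0, 0, -0.45, 0.02, 0.7, 0, 0]]]}}

```text
time_s: 6.55
ee_pos: [0.4821, -0.136, 0.1273]
tcp_rot: [0.0, 1.0, 0.003, -0.0]
ft_force: [0.7, 0.8, -1.4]
finger_gap: 0.109
```

>>> {"api": "play_rows", "payload": {"deltas": [[[0, 0, -0.44, 0, 0.7, 0, 0], [0, 0, -0.45, -0.03, 0.71, 0, 0], [0, 0, -0.44, -0.06, 0.7, 0, 0], [0, 0, -0.45, -0.09, 0.7, 0, 0], [0, 0, 0, 0, 0, 0, 0]]]}}

```text
time_s: 7.05
ee_pos: [0.4812, -0.2519, 0.127]
tcp_rot: [0.001, 0.997, 0.077, -0.001]
ft_force: [0.0, -0.1, -2.0]
finger_gap: 0.107
```

```bash
python3 -c "
from h import *
where()
t=[.56876,-.23259,.15833]
g=lambda x,y,z:place(t,[x/1e3,y/1e3,z])[0]
plan([(g(-88,-1,.056),tool(t[2]),4,0)])
a=snapshot('top')[180:310,330:460,::-1];b=snapshot('scene')[200:360,60:230,::-1]
r=lambda i:cv2.resize(i,(400,400),interpolation=cv2.INTER_CUBIC)
cv2.imwrite('pics/s4.png',np.hstack([r(a),r(b)]))"
```

```text
t 7.05 p [ 0.4812 -0.2519  0.127 ] yaw 8.9 z [-0.001 -0.001 -1.   ] F [ 0.  -0.1 -2. ] gap 0.107 j [ 0.67  0.54 -0.41  2.08  0.38  0.59  0.14]
[[[0.0, 0.0, -0.01, 0.01, -0.03, 0.44, 0], [0.0, 0.0, -0.01, 0.01, -0.03, 0.44, 0], [0.01, 0.01, -0.01, 0.01, -0.02, 0.45, 0], [0.0, 0.0, -0.01, 0.01, -0.03, 0.44, 0]]]
```

View pics/s4.png

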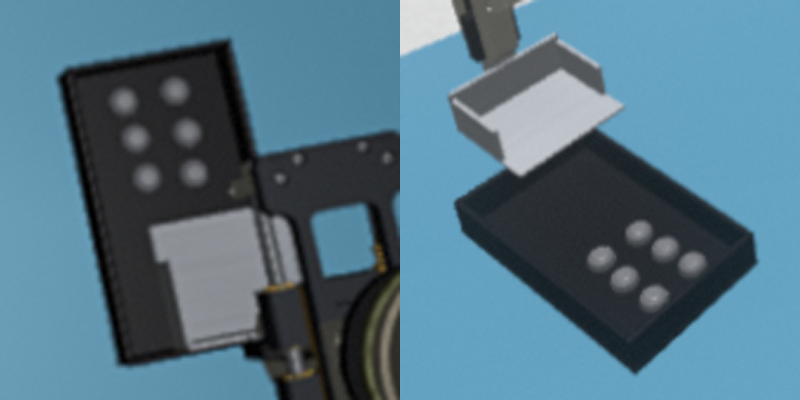

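The scoop is over the tray's near half, with its lip left corner at (150,228) in the top crop and the feet undisturbed. I'll check laterally and descend.

```bash
python3 -c "
from h import *
where()
t=[.56876,-.23259,.15833]
g=lambda x,y,z:place(t,[x/1e3,y/1e3,z])[0]
u=np.array([[150,228],[192,348]])/3.077+[330,180]-.5
print('lip L seen',unproj('top',u[:1],.089),'exp',place([.4812,-.2485,.155],[.075,.042,0]),'backL',unproj('top',u[1:],.119))
plan([(g(-88,-1,.056),tool(t[2]),4,0)])
"
```

```text
t 7.15 p [ 0.4817 -0.248   0.1271] yaw 9.0 z [-0.001  0.    -1.   ] F [ 0.6  0.5 -2.4] gap 0.104 j [ 0.66  0.54 -0.42  2.08  0.38  0.59  0.14]
lip L seen [[ 0.54867212 -0.19865375  0.089     ]] exp [[ 0.5488169  -0.19542501  0.        ]] backL [[ 0.48157658 -0.21016064  0.119     ]]
[[[-0.0, 0.0, -0.0, 0.0, -0.0, 0.44, 0], [-0.0, 0.0, -0.0, 0.0, -0.0, 0.45, 0], [-0.0, 0.0, -0.01, 0.01, -0.01, 0.44, 0], [-0.01, 0.01, -0.0, 0.0, -0.0, 0.45, 0]]]
```

>>> {"api": "play_rows", "payload": {"deltas": [[[0, 0, 0, 0, -0.05, 0.45, 0], [0, 0, 0, 0, 0, 0.45, 0], [0, 0, 0, 0, 0, 0.45, 0], [0, 0, 0, 0, 0, 0.45, 0], [0, 0, 0, 0, 0, 0, 0]]]}}

```text
time_s: 7.65
ee_pos: [0.4811, -0.2436, 0.0538]
tcp_rot: [-0.001, 0.997, 0.081, -0.001]
ft_force: [-0.5, -0.3, -1.1]
finger_gap: 0.107
```

>>> {"api": "play_rows", "payload": {"deltas": [[[0, 0, 0, 0, 0, 0.1, 0], [0, 0, 0, 0, 0, 0.1, 0], [0, 0, 0, 0, 0, 0.08, 0], [0, 0, 0, 0, 0, 0, 0], [0, 0, 0, 0, 0, 0, 0]]]}}

```text
time_s: 8.15
ee_pos: [0.4828, -0.2455, 0.0466]
tcp_rot: [0.001, 0.997, 0.08, 0.001]
ft_force: [-4.3, 2.8, 24.4]
finger_gap: 0.109
```

Contact came 4 mm early at 24 N, probably because the nose droops slightly and the lip lands first. I'll ease off a little, then push.

>>> {"api": "play_rows", "payload": {"deltas": [[[0, 0, 0, 0, 0, -0.06, 0], [0, 0, 0, 0.2, 0, 0, 0], [0, 0, 0, 0.2, 0, 0, 0], [0, 0, 0, 0.2, 0, 0, 0], [0, 0, 0, 0.2, 0, 0, 0]]]}}

```text
time_s: 8.65
ee_pos: [0.5145, -0.2403, 0.0463]
tcp_rot: [-0.0, 0.997, 0.08, -0.0]
ft_force: [0.4, -0.4, -2.0]
finger_gap: 0.106
```

```bash
python3 -c "
from h import *
where()
a=snapshot('top')[180:310,330:460,::-1];b=snapshot('scene')[200:360,60:230,::-1]
r=lambda i:cv2.resize(i,(400,400),interpolation=cv2.INTER_CUBIC)
cv2.imwrite('pics/s5.png',np.hstack([r(a),r(b)]))"
```

```text
t 8.65 p [ 0.5145 -0.2403  0.0463] yaw 9.1 z [-0.  0. -1.] F [ 0.4 -0.4 -2. ] gap 0.106 j [ 0.56  0.68 -0.32  2.08  0.46  0.46  0.04]
```

View pics/s5.png

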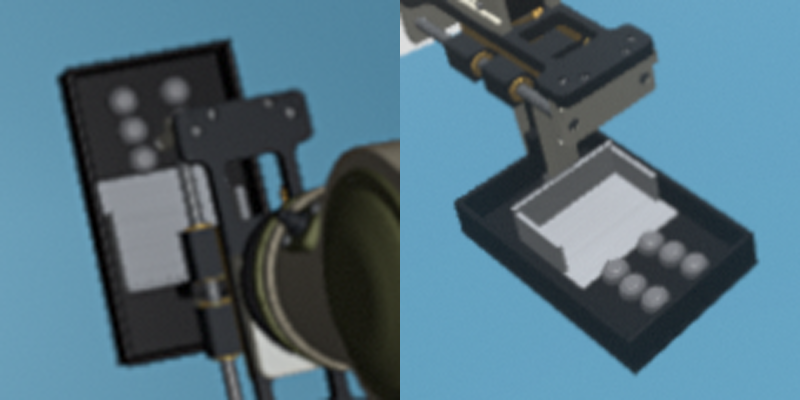

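The scoop is in the tray with its lip reaching the first row of feet. Contact force is about zero now, so I press slightly and push on.

>>> {"api": "play_rows", "payload": {"deltas": [[[0, 0, 0, 0.1, 0, 0.04, 0], [0, 0, 0, 0.25, 0, 0.01, 0], [0, 0, 0, 0.25, 0, 0, 0], [0, 0, 0, 0.25, 0, 0, 0], [0, 0, 0, 0.25, 0, 0, 0]]]}}

```text
time_s: 9.25
ee_pos: [0.5581, -0.2332, 0.0446]
tcp_rot: [-0.0, 0.997, 0.08, 0.0]
ft_force: [0.2, 0.1, -1.5]
finger_gap: 0.109
```

```bash
python3 -c "
from h import *
where()
a=snapshot('top')[180:310,330:460,::-1];b=snapshot('scene')[220:340,80:230,::-1]
cv2.imwrite('pics/s6.png',cv2.resize(b,None,fx=4,fy=4,interpolation=cv2.INTER_CUBIC))"
```

```text
t 9.25 p [ 0.5581 -0.2332  0.0446] yaw 9.1 z [ 0.  0. -1.] F [ 0.2  0.1 -1.5] gap 0.109 j [ 0.52  0.71 -0.33  1.99  0.45  0.51  0.03]
```

View pics/s6.png

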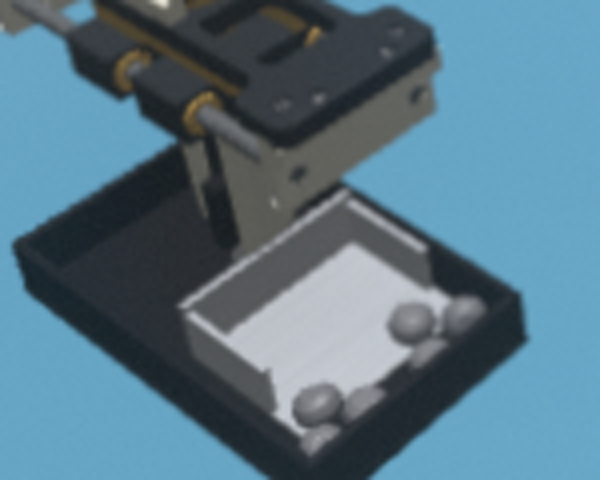

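The feet at the lip are already riding in (two on the scoop, four at the far wall). Continuing the push slightly lower.

>>> {"api": "play_rows", "payload": {"deltas": [[[0, 0, 0, 0.1, 0, 0.05, 0], [0, 0, 0, 0.12, 0, 0, 0], [0, 0, 0, 0.12, 0, 0, 0], [0, 0, 0, 0.12, 0, 0, 0], [0, 0, 0, 0, 0, 0, 0]]]}}

```text
time_s: 9.85
ee_pos: [0.5737, -0.2313, 0.043]
tcp_rot: [0.0, 0.997, 0.079, -0.001]
ft_force: [-5.0, -0.8, 6.6]
finger_gap: 0.107
```

```bash
python3 -c "
from h import *
where()
b=snapshot('scene')[220:340,80:230,::-1]
cv2.imwrite('pics/s7.png',cv2.resize(b,None,fx=4,fy=4,interpolation=cv2.INTER_CUBIC))"
```

```text
t 9.85 p [ 0.5737 -0.2313  0.043 ] yaw 9.1 z [-0.003 -0.001 -1.   ] F [-5.  -0.8  6.6] gap 0.107 j [ 0.51  0.72 -0.33  1.96  0.44  0.53  0.03]
```

View pics/s7.png

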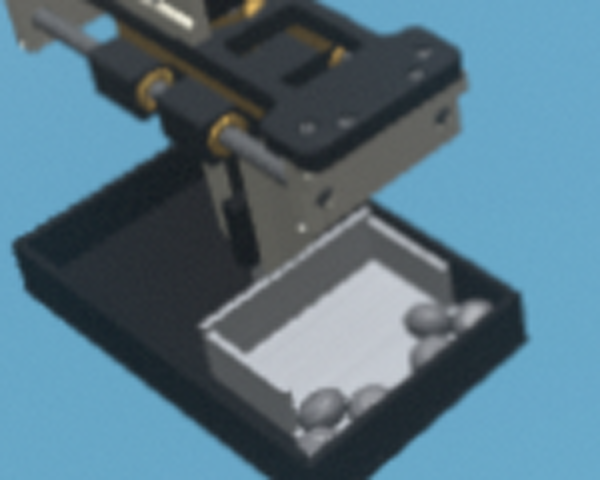

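>>> {"api": "play_rows", "payload": {"deltas": [[[0, 0, 0, 0.08, 0, 0, 0], [0, 0, 0, 0.08, 0, 0, 0], [0, 0, 0, 0.08, 0, 0, 0], [0, 0, 0, 0.08, 0, 0, 0], [0, 0, 0, 0, 0, 0, 0]]]}}

```text
time_s: 10.4
ee_pos: [0.5831, -0.2301, 0.0431]
tcp_rot: [0.001, 0.997, 0.079, -0.004]
ft_force: [-15.6, -1.7, 17.1]
finger_gap: 0.112
```

```bash
python3 -c "
from h import *
where()
b=snapshot('scene')[220:340,80:230,::-1]
cv2.imwrite('pics/s8.png',cv2.resize(b,None,fx=4,fy=4,interpolation=cv2.INTER_CUBIC))"
```

```text
t 10.4 p [ 0.5831 -0.2301  0.0431] yaw 9.0 z [-0.008 -0.002 -1.   ] F [-15.6  -1.7  17.1] gap 0.112 j [ 0.5   0.73 -0.33  1.93  0.44  0.56  0.03]
```

View pics/s8.png

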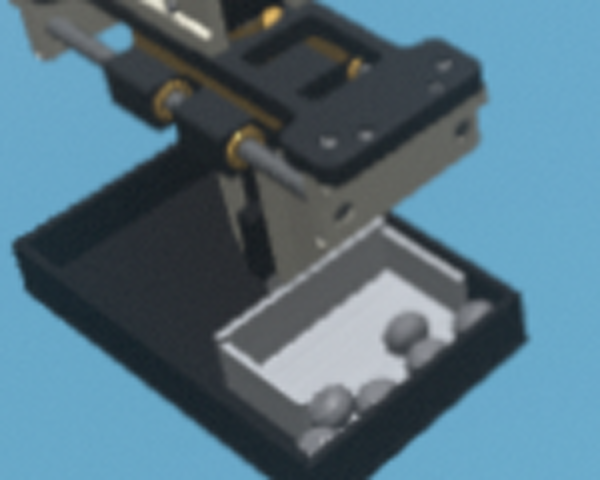

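Fx reached -15.6 N, so the lip is against the far wall. At least four feet sit over the bowl (330,405; 378,393; 428,352; 407,332). Tilting nose-up while lifting.

>>> {"api": "play_rows", "payload": {"deltas": [[[0, 0.4, 0, -0.05, 0, -0.04, 0], [0, 0.5, 0, -0.05, 0, -0.06, 0], [0, 0.5, 0, -0.05, 0, -0.08, 0], [0, 0.5, 0, -0.05, 0, -0.08, 0], [0, 0.4, 0, -0.04, 0, -0.1, 0]]]}}

```text
time_s: 10.95
ee_pos: [0.5756, -0.2297, 0.0558]
tcp_rot: [-0.009, 0.992, 0.079, 0.1]
ft_force: [-0.7, 1.1, -1.9]
finger_gap: 0.107
```

>>> {"api": "play_rows", "payload": {"deltas": [[[0, 0.2, 0, 0, 0, -0.2, 0], [0, 0, 0, 0, 0, -0.25, 0], [0, 0, 0, 0, 0, -0.3, 0], [0, 0, 0, 0, 0, -0.4, 0], [0, 0, 0, 0, 0, -0.4, 0]]]}}

```text
time_s: 11.45
ee_pos: [0.5643, -0.2324, 0.1183]
tcp_rot: [-0.008, 0.991, 0.079, 0.109]
ft_force: [0.8, -0.4, -2.6]
finger_gap: 0.105
```

>>> {"api": "play_rows", "payload": {"deltas": [[[0, 0, 0, 0, 0, -0.4, 0], [0, 0, 0, 0, 0, -0.4, 0], [0, 0, 0, 0, 0, -0.3, 0], [0, 0, 0, 0, 0, 0, 0]]]}}

```text
time_s: 11.85
ee_pos: [0.5552, -0.2345, 0.1619]
tcp_rot: [-0.008, 0.991, 0.079, 0.11]
ft_force: [-0.8, -0.3, -1.7]
finger_gap: 0.108
```

```bash
python3 -c "
from h import *
where()
b=snapshot('scene')[150:350,60:260,::-1]
cv2.imwrite('pics/s9.png',cv2.resize(b,None,fx=2.8,fy=2.8,interpolation=cv2.INTER_CUBIC))"
```

```text
t 11.85 p [ 0.5552 -0.2345  0.1619] yaw 9.1 z [ 0.216  0.033 -0.976] F [-0.8 -0.3 -1.7] gap 0.108 j [ 0.74  0.52 -0.53  2.06  0.37  0.45  0.13]
```

View pics/s9.png

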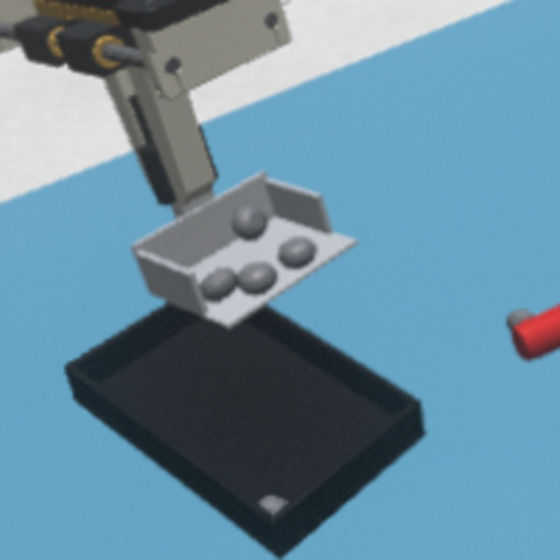

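Four feet are in the scoop, one is left in the tray at (272,503), and one fell on the bench beside the driver at (518,320). Three are needed, so I carry these to the hopper.

```bash
python3 -c "
from h import *
n=np.radians(-12.6)
plan([([.548,-.205,.185],tool(.158,n),4,0),([.53,.15,.22],tool(-.04,n),15,0),([.5727,.252,.22],tool(-.0656,n),6,0)])
"
```

```text
[[[0.0, 0.0, 0.0, 0.02, -0.19, -0.15, 0], [0.0, 0.0, 0.0, 0.02, -0.19, -0.15, 0], [0.01, 0.0, 0.01, 0.02, -0.19, -0.15, 0], [0.0, 0.0, 0.0, 0.02, -0.18, -0.15, 0], [-0.03, 0.0, 0.15, 0.07, -0.59, -0.04, 0]]]
[[[-0.03, 0.0, 0.15, 0.07, -0.59, -0.05, 0], [-0.03, 0.0, 0.15, 0.06, -0.59, -0.05, 0], [-0.03, 0.0, 0.15, 0.05, -0.59, -0.05, 0], [-0.03, 0.0, 0.15, 0.04, -0.59, -0.05, 0], [-0.03, 0.0, 0.15, 0.04, -0.59, -0.05, 0]]]
[[[-0.03, 0.0, 0.15, 0.03, -0.59, -0.05, 0], [-0.04, 0.0, 0.15, 0.02, -0.59, -0.05, 0], [-0.03, 0.0, 0.15, 0.01, -0.59, -0.06, 0], [-0.04, 0.0, 0.14, 0.01, -0.59, -0.06, 0], [-0.03, 0.0, 0.15, -0.0, -0.6, -0.06, 0]]]
[[[-0.04, 0.0, 0.14, -0.01, -0.59, -0.06, 0], [-0.03, 0.0, 0.15, -0.02, -0.59, -0.06, 0], [-0.04, 0.0, 0.14, -0.03, -0.6, -0.06, 0], [-0.03, 0.01, 0.15, -0.03, -0.59, -0.07, 0], [-0.01, -0.0, 0.05, 0.16, -0.43, 0.04, 0]]]
[[[-0.01, -0.0, 0.05, 0.15, -0.43, 0.03, 0], [-0.01, -0.0, 0.05, 0.15, -0.43, 0.03, 0], [-0.01, -0.0, 0.04, 0.15, -0.44, 0.04, 0], [-0.01, -0.0, 0.05, 0.15, -0.44, 0.03, 0], [-0.02, -0.0, 0.04, 0.15, -0.43, 0.03, 0]]]
```

>>> {"api": "play_rows", "payload": {"deltas": [[[0, 0, 0, 0.02, -0.12, -0.15, 0], [0, 0, 0, 0.02, -0.19, -0.15, 0], [0, 0, 0, 0.02, -0.22, -0.15, 0], [0, 0, 0, 0.02, -0.3, -0.15, 0], [-0.03, 0, 0.15, 0.07, -0.45, -0.04, 0]]]}}

```text
time_s: 12.4
ee_pos: [0.5465, -0.1828, 0.1866]
tcp_rot: [-0.008, 0.991, 0.072, 0.109]
ft_force: [-0.4, 0.3, -2.3]
finger_gap: 0.108
```

>>> {"api": "play_rows", "payload": {"deltas": [[[-0.03, 0, 0.15, 0.07, -0.59, -0.05, 0], [-0.03, 0, 0.15, 0.06, -0.59, -0.05, 0], [-0.03, 0, 0.15, 0.05, -0.59, -0.05, 0], [-0.03, 0, 0.15, 0.04, -0.59, -0.05, 0], [-0.03, 0, 0.15, 0.04, -0.59, -0.05, 0]]]}}

```text
time_s: 12.9
ee_pos: [0.54, -0.0631, 0.1986]
tcp_rot: [-0.005, 0.993, 0.04, 0.109]
ft_force: [0.3, 0.1, -2.1]
finger_gap: 0.11
```

>>> {"api": "play_rows", "payload": {"deltas": [[[-0.03, 0, 0.15, 0.03, -0.59, -0.05, 0], [-0.04, 0, 0.15, 0.02, -0.59, -0.05, 0], [-0.03, 0, 0.15, 0.01, -0.59, -0.06, 0], [-0.04, 0, 0.14, 0.01, -0.59, -0.06, 0], [-0.03, 0, 0.15, 0, -0.6, -0.06, 0]]]}}

```text
time_s: 13.4
ee_pos: [0.5339, 0.0551, 0.2103]
tcp_rot: [-0.001, 0.994, 0.007, 0.109]
ft_force: [1.0, -0.2, -1.5]
finger_gap: 0.109
```

>>> {"api": "play_rows", "payload": {"deltas": [[[-0.04, 0, 0.14, -0.01, -0.59, -0.06, 0], [-0.03, 0, 0.15, -0.02, -0.59, -0.06, 0], [-0.04, 0, 0.14, -0.03, -0.6, -0.06, 0], [-0.03, 0.01, 0.15, -0.03, -0.55, -0.07, 0], [-0.01, 0, 0.05, 0.16, -0.43, 0.04, 0]]]}}

```text
time_s: 13.9
ee_pos: [0.5352, 0.166, 0.2194]
tcp_rot: [0.002, 0.994, -0.02, 0.109]
ft_force: [0.6, -0.4, -2.4]
finger_gap: 0.11
```

>>> {"api": "play_rows", "payload": {"deltas": [[[-0.01, 0, 0.05, 0.15, -0.43, 0.03, 0], [-0.01, 0, 0.05, 0.15, -0.4, 0.03, 0], [-0.01, 0, 0.04, 0.15, -0.34, 0.04, 0], [-0.01, 0, 0.05, 0.15, -0.24, 0.03, 0], [-0.02, 0, 0.04, 0.12, -0.12, 0.03, 0]]]}}

```text
time_s: 14.4
ee_pos: [0.5697, 0.2238, 0.2186]
tcp_rot: [0.004, 0.994, -0.032, 0.109]
ft_force: [0.6, -0.4, -1.8]
finger_gap: 0.108
```

```bash
python3 -c "
from h import *
where()
plan([([.5727,.251,.215],tool(-.0656,np.radians(-5)),4,0),([.5727,.251,.206],tool(-.0656,np.radians(36)),10,0)])
cv2.imwrite('pics/s10.png',snapshot('scene')[:,:,::-1])
"
```

```text
t 14.4 p [0.5697 0.2238 0.2186] yaw -3.7 z [ 0.217 -0.014 -0.976] F [ 0.6 -0.4 -1.8] gap 0.108 j [-0.31  0.41 -0.31  2.01  0.45  0.61 -1.  ]
[[[-0.0, -0.38, 0.01, 0.0, -0.17, 0.02, 0], [-0.0, -0.38, 0.0, 0.0, -0.17, 0.03, 0], [-0.0, -0.37, 0.01, 0.01, -0.17, 0.02, 0], [-0.0, -0.38, 0.0, 0.01, -0.17, 0.02, 0], [-0.0, -0.82, 0.0, -0.0, -0.0, 0.02, 0]]]
[[[-0.0, -0.82, 0.0, -0.0, -0.0, 0.02, 0], [0.0, -0.82, 0.0, 0.0, -0.0, 0.02, 0], [0.0, -0.82, 0.0, 0.0, -0.0, 0.02, 0], [0.0, -0.82, 0.0, 0.0, -0.0, 0.02, 0], [0.0, -0.82, 0.0, 0.01, -0.0, 0.03, 0]]]
[[[0.0, -0.82, 0.0, 0.01, -0.0, 0.02, 0], [0.0, -0.82, 0.0, 0.01, -0.0, 0.02, 0], [0.0, -0.82, 0.0, 0.01, -0.0, 0.03, 0], [0.0, -0.82, 0.0, 0.01, -0.0, 0.02, 0]]]
```

>>> {"api": "play_rows", "payload": {"deltas": [[[0, -0.38, 0, 0, -0.17, 0.02, 0], [0, -0.38, 0, 0, -0.17, 0.03, 0], [0, -0.37, 0, 0.01, -0.17, 0.02, 0], [0, -0.38, 0, 0.01, -0.17, 0.02, 0], [0, -0.82, 0, 0, 0, 0.02, 0]]]}}

```text
time_s: 14.95
ee_pos: [0.5716, 0.2505, 0.2146]
tcp_rot: [0.0, 0.999, -0.031, 0.007]
ft_force: [0.2, 0.1, -2.9]
finger_gap: 0.107
```

>>> {"api": "play_rows", "payload": {"deltas": [[[0, -0.82, 0, 0, 0, 0.02, 0], [0, -0.82, 0, 0, 0, 0.02, 0], [0, -0.82, 0, 0, 0, 0.02, 0], [0, -0.82, 0, 0, 0, 0.02, 0], [0, -0.82, 0, 0.01, 0, 0.03, 0]]]}}

```text
time_s: 15.45
ee_pos: [0.5727, 0.2488, 0.21]
tcp_rot: [-0.005, 0.985, -0.032, -0.172]
ft_force: [0.2, -0.9, -2.5]
finger_gap: 0.111
```

>>> {"api": "play_rows", "payload": {"deltas": [[[0, -0.82, 0, 0.01, 0, 0.02, 0], [0, -0.82, 0, 0.01, 0, 0.02, 0], [0, -0.82, 0, 0.01, 0, 0.03, 0], [0, -0.82, 0, 0.01, 0, 0.02, 0], [0, 0, 0, 0, 0, 0, 0]]]}}

```text
time_s: 15.95
ee_pos: [0.5732, 0.248, 0.2036]
tcp_rot: [-0.009, 0.95, -0.032, -0.31]
ft_force: [0.7, 0.3, -2.1]
finger_gap: 0.107
```

>>> {"api": "play_rows", "payload": {"deltas": [[[0, 0, 0, 0, 0, 0, 0], [0, 0, 0, 0, 0, 0, 0], [0, 0, 0, 0, 0, 0, 0], [0, 0, 0, 0, 0, 0, 0], [0, 0, 0, 0, 0, 0, 0]]]}}

```text
time_s: 16.45
ee_pos: [0.572, 0.25, 0.2066]
tcp_rot: [-0.01, 0.951, -0.03, -0.308]
ft_force: [0.2, 0.1, -1.7]
finger_gap: 0.108
```

```bash
python3 -c "
from h import *
where()
im=snapshot('scene')[:,:,::-1]; cv2.imwrite('pics/s11.png',cv2.resize(im[70:260,230:440],None,fx=2.8,fy=2.8,interpolation=cv2.INTER_CUBIC))
"
```

```text
t 16.45 p [0.572  0.25   0.2066] yaw -3.7 z [-0.586  0.037 -0.81 ] F [ 0.2  0.1 -1.7] gap 0.108 j [-0.11  0.81 -0.48  1.42 -0.    1.5  -0.62]
```

>>> {"api": "play_rows", "payload": {"deltas": [[[0, -0.6, 0, 0, 0, 0, 0], [0, -0.6, 0, 0, 0.1, 0, 0], [0, 0, 0, 0, -0.2, 0, 0], [0, 0, 0, 0, 0.1, 0, 0], [0, 0, 0, 0, 0, 0, 0]]]}}

```text
time_s: 17.0
ee_pos: [0.572, 0.2502, 0.2064]
tcp_rot: [-0.011, 0.933, -0.03, -0.358]
ft_force: [0.1, 0.2, -2.2]
finger_gap: 0.104
```

```bash
python3 -c "
from h import *
where()
plan([([.560,.225,.22],tool(-.0656,np.radians(0)),10,0),([.50,.034,.14],tool(-.15,0),8,0)])
"
```

```text
t 17.0 p [0.572  0.2502 0.2064] yaw -3.6 z [-0.667  0.042 -0.744] F [ 0.1  0.2 -2.2] gap 0.104 j [-0.11  0.87 -0.49  1.36 -0.03  1.6  -0.61]
[[[0.0, 0.84, 0.0, -0.04, 0.06, -0.01, 0], [0.0, 0.84, 0.0, -0.04, 0.07, -0.01, 0], [0.0, 0.84, 0.0, -0.04, 0.06, -0.01, 0], [0.0, 0.84, 0.0, -0.04, 0.07, -0.02, 0], [0.0, 0.84, 0.0, -0.04, 0.06, -0.02, 0]]]
[[[0.0, 0.84, 0.0, -0.04, 0.07, -0.02, 0], [0.0, 0.84, 0.01, -0.03, 0.06, -0.03, 0], [0.0, 0.84, 0.0, -0.03, 0.07, -0.03, 0], [0.0, 0.83, 0.01, -0.03, 0.06, -0.03, 0], [0.01, 0.84, 0.01, -0.03, 0.07, -0.03, 0]]]
[[[-0.0, -0.0, 0.12, -0.15, 0.61, 0.25, 0], [-0.0, -0.0, 0.12, -0.14, 0.61, 0.25, 0], [-0.0, -0.0, 0.12, -0.14, 0.61, 0.25, 0], [-0.0, -0.0, 0.12, -0.13, 0.61, 0.25, 0], [-0.0, -0.0, 0.12, -0.12, 0.61, 0.25, 0]]]
[[[-0.0, -0.0, 0.12, -0.12, 0.62, 0.25, 0], [-0.0, -0.0, 0.12, -0.11, 0.61, 0.25, 0], [-0.0, -0.0, 0.12, -0.1, 0.62, 0.25, 0]]]
```

>>> {"api": "play_rows", "payload": {"deltas": [[[0, 0.84, 0, -0.04, 0.06, -0.01, 0], [0, 0.84, 0, -0.04, 0.07, -0.01, 0], [0, 0.84, 0, -0.04, 0.06, -0.01, 0], [0, 0.84, 0, -0.04, 0.07, -0.02, 0], [0, 0.84, 0, -0.04, 0.06, -0.02, 0]]]}}

```text
time_s: 17.5
ee_pos: [0.566, 0.2375, 0.2139]
tcp_rot: [-0.006, 0.983, -0.031, -0.18]
ft_force: [0.1, -0.5, -1.1]
finger_gap: 0.105
```

>>> {"api": "play_rows", "payload": {"deltas": [[[0, 0.84, 0, -0.04, 0.07, -0.02, 0], [0, 0.84, 0, -0.03, 0.06, -0.03, 0], [0, 0.84, 0, -0.03, 0.07, -0.03, 0], [0, 0.83, 0, -0.03, 0.06, -0.03, 0], [0, 0.84, 0, -0.03, 0.07, -0.03, 0]]]}}

```text
time_s: 18.0
ee_pos: [0.5599, 0.2248, 0.221]
tcp_rot: [-0.0, 0.999, -0.032, 0.002]
ft_force: [0.0, -0.4, -1.3]
finger_gap: 0.109
```

>>> {"api": "play_rows", "payload": {"deltas": [[[0, 0, 0.12, -0.15, 0.61, 0.2, 0], [0, 0, 0.12, -0.14, 0.61, 0.2, 0], [0, 0, 0.12, -0.14, 0.61, 0.2, 0], [0, 0, 0.12, -0.13, 0.61, 0.25, 0], [0, 0, 0.12, -0.12, 0.61, 0.25, 0]]]}}

```text
time_s: 18.5
ee_pos: [0.5221, 0.1047, 0.1765]
tcp_rot: [0.0, 0.998, -0.058, 0.0]
ft_force: [0.8, 0.1, -0.8]
finger_gap: 0.109
```

>>> {"api": "play_rows", "payload": {"deltas": [[[0, 0, 0.12, -0.12, 0.62, 0.25, 0], [0, 0, 0.12, -0.11, 0.61, 0.25, 0], [0, 0, 0.12, -0.1, 0.62, 0.25, 0], [0, 0, 0, 0, 0, 0, 0]]]}}

```text
time_s: 18.9
ee_pos: [0.4981, 0.0302, 0.1455]
tcp_rot: [0.001, 0.997, -0.076, -0.002]
ft_force: [-0.1, -0.5, -0.7]
finger_gap: 0.108
```

```bash
python3 -c "
from h import *
where()
print('stray foot',unproj('scene',[[245,264]],.007))
plan([([.483,.036,.07],tool(-.232,0),3,0),([.483,.036,.048],tool(-.232,0),2,0)])
a=cv2.resize(snapshot('top')[165:340,70:190,::-1],None,fx=3,fy=3,interpolation=cv2.INTER_CUBIC)
b=cv2.resize(snapshot('scene')[110:300,180:330,::-1],None,fx=2.8,fy=2.8,interpolation=cv2.INTER_CUBIC)
W=np.zeros((535,800,3),np.uint8);W[:525,:360]=a;W[:532,370:790]=b;cv2.imwrite('pics/s12.png',W)
"
```

```text
t 18.9 p [0.4981 0.0302 0.1455] yaw -8.7 z [-0.003 -0.003 -1.   ] F [-0.1 -0.5 -0.7] gap 0.108 j [ 0.09  0.46 -0.36  2.16  0.3   0.57 -0.64]
stray foot [[ 0.61841001 -0.06262636  0.007     ]]
[[[0.01, 0.01, 0.31, -0.13, -0.03, 0.63, 0], [0.01, 0.01, 0.31, -0.13, -0.03, 0.63, 0], [0.02, 0.01, 0.3, -0.13, -0.02, 0.63, 0], [-0.0, 0.0, 0.0, -0.0, -0.0, 0.27, 0], [-0.0, 0.0, 0.0, -0.0, -0.0, 0.28, 0]]]
```

View pics/s12.png

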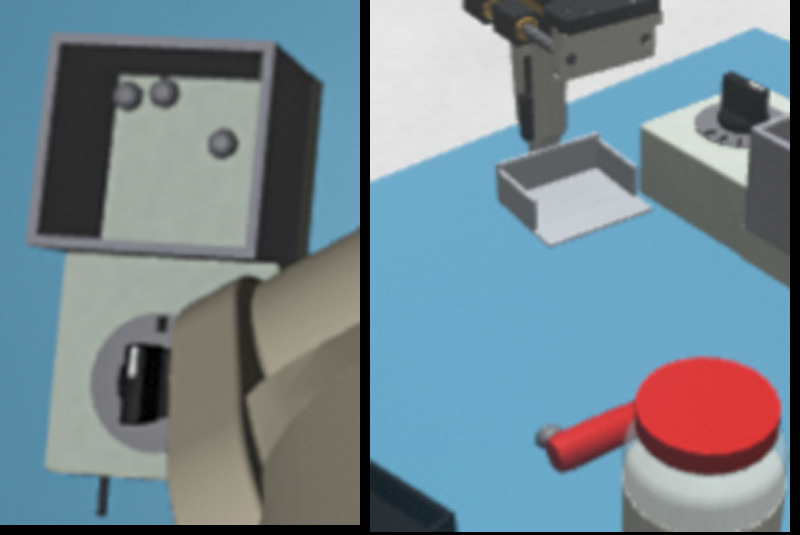

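The hopper shows three feet on its floor (128,96; 165,93; 222,144), and the fourth must be hidden behind the wall. The scoop is empty and the knob is at home. Now I stand the scoop down.

>>> {"api": "play_rows", "payload": {"deltas": [[[0, 0, 0.31, -0.13, -0.03, 0.63, 0], [0, 0, 0.31, -0.13, -0.03, 0.63, 0], [0, 0, 0.3, -0.13, -0.02, 0.63, 0], [0, 0, 0, 0, 0, 0.25, 0], [0, 0, 0, 0, 0, 0.25, 0]]]}}

```text
time_s: 19.5
ee_pos: [0.4861, 0.0405, 0.0503]
tcp_rot: [-0.0, 0.994, -0.113, -0.0]
ft_force: [-0.4, 0.2, -1.4]
finger_gap: 0.109
```

>>> {"api": "play_rows", "payload": {"deltas": [[[0, 0, 0, 0, 0, 0.08, 0], [0, 0, 0, 0, 0, 0.05, 0], [0, 0, 0, 0, 0, 0.05, 0], [0, 0, 0, 0, 0, 0, 0]]]}}

```text
time_s: 19.9
ee_pos: [0.4857, 0.0393, 0.0435]
tcp_rot: [0.0, 0.993, -0.114, -0.0]
ft_force: [-0.0, -0.2, -0.9]
finger_gap: 0.111
```

>>> {"api": "play_rows", "payload": {"deltas": [[[0, 0, 0, 0, 0, 0.04, 0], [0, 0, 0, 0, 0, 0.04, 0], [0, 0, 0, 0, 0, 0.04, 0], [0, 0, 0, 0, 0, 0, 0]]]}}

```text
time_s: 20.3
ee_pos: [0.4854, 0.0394, 0.0383]
tcp_rot: [0.0, 0.993, -0.114, -0.001]
ft_force: [-0.3, 0.5, 0.3]
finger_gap: 0.11
```

>>> {"api": "play_rows", "payload": {"deltas": [[[0, 0, 0, 0, 0, 0.02, 0], [0, 0, 0, 0, 0, 0, 0.5], [0, 0, 0, 0, 0, 0, 0.5], [0, 0, 0, 0, 0, 0, 0.5], [0, 0, 0, 0, 0, 0, 0.5]]]}}

```text
time_s: 20.8
ee_pos: [0.4855, 0.0394, 0.0375]
tcp_rot: [0.0, 0.993, -0.114, -0.0]
ft_force: [0.3, 0.6, 0.6]
finger_gap: 0.404
```

>>> {"api": "play_rows", "payload": {"deltas": [[[0, 0, 0, 0, 0, 0, 0.5], [0, 0, 0, 0, 0, -0.3, 0.5], [0, 0, 0, 0, 0, -0.8, 0.5], [0, 0, 0, 0, 0, -0.9, 0.5], [0, 0, 0, 0, 0, -0.9, 0.5]]]}}

```text
time_s: 21.3
ee_pos: [0.485, 0.0394, 0.1546]
tcp_rot: [0.0, 0.994, -0.114, -0.001]
ft_force: [0.1, -0.1, -0.6]
finger_gap: 0.5
```

```bash
python3 -c "
from h import *
where()
b=snapshot('scene')
# scoop lip edge check vs first picture: brightness diff in scoop area after release
cv2.imwrite('pics/rel.png',b[:,:,::-1]); a=cv2.cvtColor(b,cv2.COLOR_RGB2GRAY)
g=lambda z:[int(v) for v in proj('scene',place([.525,.030,-.23],np.array([[35,-42,z],[35,42,z],[-35,-42,30+z],[-35,42,30+z]])/1e3)).ravel()]
print('expect',g(0))
hsv=cv2.cvtColor(b,cv2.COLOR_RGB2HSV);m=((hsv[:,:,1]<60)&(hsv[:,:,2]>60)).astype('uint8');sub=m[170:250,210:285]
n,l,s,c=cv2.connectedComponentsWithStats(sub);i=1+s[1:,4].argmax();cn=cv2.findContours((l==i).astype('uint8'),0,2)[0][0]
print('hull',(cv2.approxPolyDP(cv2.convexHull(cn),2,True)[:,0]+[210,170]).tolist())
plan([([.487,.2585,.16],tool(np.radians(86.3)),20,.5)])
"
```

```text
t 21.3 p [0.485  0.0394 0.1546] yaw -13.1 z [-0.002 -0.    -1.   ] F [ 0.1 -0.1 -0.6] gap 0.5 j [ 0.07  0.43 -0.36  2.18  0.28  0.57 -0.72]
expect [239, 239, 275, 226, 224, 210, 259, 199]
hull [[226, 209], [245, 198], [260, 199], [271, 211], [275, 225], [240, 237], [227, 220]]
[[[0.0, -0.0, -0.99, -0.06, -0.27, -0.0, 0.5], [0.0, -0.0, -0.99, -0.04, -0.27, -0.0, 0.5], [0.0, -0.0, -0.99, -0.02, -0.27, -0.0, 0.5], [0.0, -0.0, -0.99, 0.01, -0.27, -0.0, 0.5], [0.0, -0.0, -0.99, 0.03, -0.27, -0.0, 0.5]]]
[[[0.0, -0.0, -0.99, 0.06, -0.27, -0.0, 0.5], [0.0, -0.0, -1.0, 0.08, -0.26, -0.0, 0.5], [0.0, -0.0, -0.99, 0.1, -0.25, -0.0, 0.5], [0.0, -0.0, -1.0, 0.12, -0.25, -0.0, 0.5], [0.0, -0.0, -0.99, 0.14, -0.23, -0.0, 0.5]]]
[[[0.0, -0.0, -1.0, 0.16, -0.22, -0.0, 0.5], [0.01, -0.0, -0.99, 0.18, -0.21, -0.0, 0.5], [0.0, -0.0, -1.0, 0.2, -0.19, -0.0, 0.5], [0.01, -0.0, -0.99, 0.21, -0.17, -0.0, 0.5], [0.0, -0.0, -1.0, 0.23, -0.15, -0.0, 0.5]]]
[[[0.01, -0.0, -0.99, 0.24, -0.13, -0.0, 0.5], [0.01, -0.01, -1.0, 0.25, -0.11, -0.0, 0.5], [0.0, -0.0, -0.99, 0.26, -0.09, -0.0, 0.5], [0.01, -0.01, -1.0, 0.27, -0.06, -0.01, 0.5], [0.0, -0.0, -0.99, 0.27, -0.04, -0.0, 0.5]]]
```

The scoop's outline (lip 240,237 and 275,225; back 226,209 and 260,199) matches the expected upright pose, and it has been let go. On to the knob.

>>> {"api": "play_rows", "payload": {"deltas": [[[0, 0, -1, -0.06, -0.27, 0, 0.5], [0, 0, -1, -0.04, -0.27, 0, 0.5], [0, 0, -1, -0.02, -0.27, 0, 0.5], [0, 0, -1, 0.01, -0.27, 0, 0.5], [0, 0, -1, 0.03, -0.27, 0, 0.5]]]}}

```text
time_s: 21.85
ee_pos: [0.4852, 0.0942, 0.1534]
tcp_rot: [0.0, 0.994, 0.106, -0.001]
ft_force: [-0.1, 0.6, 0.4]
finger_gap: 0.501
```

>>> {"api": "play_rows", "payload": {"deltas": [[[0, 0, -1, 0.06, -0.27, 0, 0.5], [0, 0, -1, 0.08, -0.26, 0, 0.5], [0, 0, -1, 0.1, -0.25, 0, 0.5], [0, 0, -1, 0.12, -0.25, 0, 0.5], [0, 0, -1, 0.14, -0.23, 0, 0.5]]]}}

```text
time_s: 22.35
ee_pos: [0.4849, 0.1489, 0.1533]
tcp_rot: [0.0, 0.948, 0.318, -0.001]
ft_force: [0.8, -0.4, 0.2]
finger_gap: 0.496
```

>>> {"api": "play_rows", "payload": {"deltas": [[[0, 0, -1, 0.16, -0.22, 0, 0.5], [0, 0, -1, 0.18, -0.21, 0, 0.5], [0, 0, -1, 0.2, -0.19, 0, 0.5], [0, 0, -1, 0.21, -0.17, 0, 0.5], [0, 0, -1, 0.23, -0.15, 0, 0.5]]]}}

```text
time_s: 22.85
ee_pos: [0.4842, 0.2035, 0.1533]
tcp_rot: [-0.0, 0.857, 0.516, -0.001]
ft_force: [0.6, -0.0, 0.5]
finger_gap: 0.498
```

>>> {"api": "play_rows", "payload": {"deltas": [[[0, 0, -1, 0.24, -0.13, 0, 0.5], [0, 0, -1, 0.25, -0.11, 0, 0.5], [0, 0, -1, 0.26, -0.09, 0, 0.5], [0, 0, -0.9, 0.27, -0.06, 0, 0.5], [0, 0, -0.8, 0.27, -0.04, 0, 0.5]]]}}

```text
time_s: 23.35
ee_pos: [0.4839, 0.2583, 0.1531]
tcp_rot: [-0.0, 0.734, 0.679, -0.001]
ft_force: [0.6, 0.3, 0.2]
finger_gap: 0.499
```

>>> {"api": "play_rows", "payload": {"deltas": [[[0, 0, 0, 0, 0, 0, 0.5], [0, 0, 0, 0, 0, 0, 0.5]]]}}

```text
time_s: 23.55
ee_pos: [0.4839, 0.2577, 0.1531]
tcp_rot: [-0.0, 0.735, 0.678, -0.001]
ft_force: [0.3, -0.4, 0.0]
finger_gap: 0.497
```

```bash
python3 -c "
from h import *
where()
plan([([.4895,.2585,.084],tool(np.radians(86.3)),5,.5)])
im=snapshot('top'); cv2.imwrite('pics/k0.png',cv2.resize(im[220:345,70:200,::-1],None,fx=4,fy=4,interpolation=cv2.INTER_CUBIC))
"
```

```text
t 23.55 p [0.4839 0.2577 0.1531] yaw 85.3 z [-0.002 -0.001 -1.   ] F [ 0.3 -0.4  0. ] gap 0.497 j [-0.03  0.6  -0.82  2.03  0.62  0.78  0.26]
[[[-0.0, 0.0, -0.04, 0.01, 0.03, 0.35, 0.5], [-0.0, 0.0, -0.04, 0.01, 0.03, 0.34, 0.5], [-0.01, 0.0, -0.04, 0.0, 0.03, 0.35, 0.5], [-0.0, 0.01, -0.04, 0.01, 0.03, 0.34, 0.5], [-0.01, 0.0, -0.04, 0.0, 0.02, 0.35, 0.5]]]
```

No views left, so I go on from numbers. The knob position agrees from two measurements.

>>> {"api": "play_rows", "payload": {"deltas": [[[0, 0, -0.04, 0.01, 0.03, 0.35, 0.5], [0, 0, -0.04, 0.01, 0.03, 0.35, 0.5], [0, 0, -0.04, 0, 0.03, 0.35, 0.5], [0, 0, -0.04, 0.01, 0.03, 0.34, 0.5], [0, 0, -0.04, 0, 0.02, 0.34, 0.5]]]}}

```text
time_s: 24.1
ee_pos: [0.4895, 0.2587, 0.0826]
tcp_rot: [-0.0, 0.729, 0.685, -0.001]
ft_force: [0.4, 0.3, -0.6]
finger_gap: 0.5
```

>>> {"api": "play_rows", "payload": {"deltas": [[[0, 0, 0, 0, 0, 0, 0], [0, 0, 0, 0, 0, 0, 0], [0, 0, 0, 0, 0, 0, 0], [0, 0, 0, 0, 0, 0, 0], [0, 0, 0, 0, 0, 0, 0]]], "squeeze": 20}}

```text
time_s: 24.6
ee_pos: [0.4899, 0.261, 0.0848]
tcp_rot: [-0.001, 0.729, 0.685, 0.001]
ft_force: [0.8, 3.8, -4.3]
finger_gap: 0.138
```

>>> {"api": "play_rows", "payload": {"deltas": [[[0, 0, 0, 0, 0, 0, 0], [0, 0, 0, 0, 0, 0, 0], [0, 0, 0, 0, 0, 0, 0], [0, 0, 0, 0, 0, 0, 0]]]}}

```text
time_s: 25.0
ee_pos: [0.4899, 0.2609, 0.0848]
tcp_rot: [-0.001, 0.729, 0.685, 0.001]
ft_force: [0.1, 6.4, -3.8]
finger_gap: 0.138
```

```bash
python3 -c "
from h import *
where(); print(status.sense()['moment'])
"
```

```text
t 25.0 p [0.4899 0.2609 0.0848] yaw 86.5 z [-0.     0.003 -1.   ] F [ 0.1  6.4 -3.8] gap 0.138 j [-0.1   0.69 -0.73  2.07  0.75  0.66  0.17]
[ 1.22377643 -0.24075267 -0.08163464]
```

Gap 12.8 mm, so the bar is gripped. Fy of +6 N says the axis is about 2 mm farther in +y. I'll re-centre, grip harder and start turning.

>>> {"api": "play_rows", "payload": {"deltas": [[[0, 0, 0, 0.06, 0, 0, 0], [0, 0, 0, 0, 0, 0, 0], [0, 0, 0, 0, 0, 0, 0]]], "squeeze": 50}}

```text
time_s: 25.3
ee_pos: [0.4899, 0.261, 0.0847]
tcp_rot: [0.0, 0.729, 0.685, -0.0]
ft_force: [-0.6, -1.7, 6.4]
finger_gap: 0.134
```

```bash
python3 -c "
from h import *
where(); print(status.sense()['moment'])
"
```

```text
t 25.3 p [0.4899 0.261  0.0847] yaw 86.4 z [-0.    -0.001 -1.   ] F [-0.6 -1.7  6.4] gap 0.134 j [-0.11  0.69 -0.73  2.07  0.75  0.67  0.17]
[-0.23314896  0.08134942 -0.06294112]
```

>>> {"api": "play_rows", "payload": {"deltas": [[[0, 0, 0.6, 0, 0, 0, 0], [0, 0, 0.6, 0, 0, 0, 0], [0, 0, 0.6, 0, 0, 0, 0], [0, 0, 0.6, 0, 0, 0, 0], [0, 0, 0.6, 0, 0, 0, 0]]]}}

```text
time_s: 25.8
ee_pos: [0.4898, 0.2606, 0.0847]
tcp_rot: [0.0, 0.813, 0.583, -0.001]
ft_force: [-2.1, -3.3, 6.9]
finger_gap: 0.136
```

```bash
python3 -c "
from h import *
where(); print(status.sense()['moment'])
"
```

```text
t 25.8 p [0.4898 0.2606 0.0847] yaw 71.3 z [-0.001 -0.001 -1.   ] F [-2.1 -3.3  6.9] gap 0.136 j [-0.15  0.67 -0.66  2.07  0.7   0.63 -0.04]
[-0.52332498  0.04837192  0.05560245]
```

>>> {"api": "play_rows", "payload": {"deltas": [[[0, 0, 0.6, 0, 0, 0, 0], [0, 0, 0.6, 0, 0, 0, 0], [0, 0, 0.6, 0, 0, 0, 0], [0, 0, 0.6, 0, 0, 0, 0], [0, 0, 0.6, 0, 0, 0, 0]]]}}

```text
time_s: 26.3
ee_pos: [0.4897, 0.2602, 0.0847]
tcp_rot: [0.001, 0.882, 0.472, -0.001]
ft_force: [-1.7, -3.3, 7.1]
finger_gap: 0.132
```

>>> {"api": "play_rows", "payload": {"deltas": [[[0, 0, 0.6, 0, 0, 0, 0], [0, 0, 0.6, 0, 0, 0, 0], [0, 0, 0.6, 0, 0, 0, 0], [0, 0, 0.6, 0, 0, 0, 0], [0, 0, 0.6, 0, 0, 0, 0]]]}}

```text
time_s: 26.8
ee_pos: [0.4894, 0.2599, 0.0847]
tcp_rot: [0.001, 0.936, 0.353, -0.001]
ft_force: [-2.3, -4.1, 8.5]
finger_gap: 0.137
```

```bash
python3 -c "
from h import *
where(); print(status.sense()['moment'])
"
```

```text
t 26.8 p [0.4894 0.2599 0.0847] yaw 41.3 z [-0.001 -0.003 -1.   ] F [-2.3 -4.1  8.5] gap 0.137 j [-0.24  0.64 -0.52  2.08  0.57  0.57 -0.44]
[-0.86720679  0.50925209  0.11704525]
```

>>> {"api": "play_rows", "payload": {"deltas": [[[0, 0, 0.6, 0, 0, 0, 0], [0, 0, 0.6, 0, 0, 0, 0], [0, 0, 0.6, 0, 0, 0, 0], [0, 0, 0.6, 0, 0, 0, 0], [0, 0, 0.6, 0, 0, 0, 0]]]}}

```text
time_s: 27.3
ee_pos: [0.4891, 0.2597, 0.0847]
tcp_rot: [0.001, 0.974, 0.228, -0.001]
ft_force: [-3.5, -4.8, 9.7]
finger_gap: 0.137
```

>>> {"api": "play_rows", "payload": {"deltas": [[[0, 0, 0.5, 0, 0, 0, 0], [0, 0, 0.5, 0, 0, 0, 0], [0, 0, 0.5, 0, 0, 0, 0], [0, 0, 0.4, 0, 0, 0, 0], [0, 0, 0, 0, 0, 0, 0]]]}}

```text
time_s: 27.8
ee_pos: [0.4888, 0.2596, 0.0847]
tcp_rot: [0.002, 0.989, 0.146, -0.001]
ft_force: [-3.2, -3.7, 10.1]
finger_gap: 0.134
```

```bash
python3 -c "
from h import *
where(); print(status.sense()['moment'])
"
```

```text
t 27.8 p [0.4888 0.2596 0.0847] yaw 16.8 z [-0.002 -0.003 -1.   ] F [-3.2 -3.7 10.1] gap 0.134 j [-0.32  0.61 -0.4   2.08  0.46  0.53 -0.76]
[-0.99401772  0.82559789  0.10338031]
```

>>> {"api": "play_rows", "payload": {"deltas": [[[0, 0, 0.25, 0, 0, 0, 0], [0, 0, 0.25, 0, 0, 0, 0], [0, 0, 0, 0, 0, 0, 0], [0, 0, 0, 0, 0, 0, 0], [0, 0, 0, 0, 0, 0, 0]]]}}

```text
time_s: 28.3
ee_pos: [0.4888, 0.2595, 0.0847]
tcp_rot: [0.002, 0.992, 0.126, -0.001]
ft_force: [-5.3, -5.3, 11.1]
finger_gap: 0.136
```

```bash
python3 -c "
from h import *
where(); print(status.sense()['moment'])
b=snapshot('scene');t=snapshot('top')
hsv=cv2.cvtColor(b,cv2.COLOR_RGB2HSV);m=((hsv[:,:,1]<60)&(hsv[:,:,2]>60)).astype('uint8');sub=m[170:250,210:285]
n,l,s,c=cv2.connectedComponentsWithStats(sub);i=1+s[1:,4].argmax();cn=cv2.findContours((l==i).astype('uint8'),0,2)[0][0]
print('scoop hull',(cv2.approxPolyDP(cv2.convexHull(cn),2,True)[:,0]+[210,170]).tolist())
# bystanders: red blobs vs first pictures
for n,im in(('scene',b),('top',t)):
    o=cv2.imread(f'pics/{n}0.png');o=cv2.cvtColor(cv2.resize(o,(560,420),interpolation=cv2.INTER_AREA),cv2.COLOR_BGR2HSV)
    for h in(o,cv2.cvtColor(im,cv2.COLOR_RGB2HSV)):
        r=(((h[:,:,0]<8)|(h[:,:,0]>172))&(h[:,:,1]>150)).astype('uint8');q=cv2.connectedComponentsWithStats(r);print(n,[(q[3][j].round(1).tolist(),int(q[2][j,4])) for j in range(1,q[0]) if q[2][j,4]>60])
# feet in hopper: grey blobs on pale floor
g=cv2.cvtColor(t,cv2.COLOR_RGB2GRAY)[190:246,100:156];k=cv2.connectedComponentsWithStats((g<130).astype('uint8'));print('hopper dark blobs',k[2][1:].tolist())
"
```

```text
t 28.3 p [0.4888 0.2595 0.0847] yaw 14.4 z [-0.002 -0.003 -1.   ] F [-5.3 -5.3 11.1] gap 0.136 j [-0.33  0.61 -0.39  2.08  0.45  0.53 -0.79]
[-1.02928848  0.80214107  0.17110673]
scoop hull [[226, 209], [241, 199], [260, 199], [271, 211], [275, 225], [240, 237], [227, 220]]
scene [([474.7, 49.2], 629), ([293.6, 258.0], 1821)]
scene [([474.5, 49.2], 630), ([293.5, 257.6], 1807)]
top [([304.8, 131.2], 1433), ([289.5, 206.8], 381)]
top [([304.8, 131.2], 1433), ([289.5, 206.8], 389)]
hopper dark blobs [[0, 0, 56, 56, 673], [39, 18, 11, 10, 85], [53, 29, 3, 27, 50]]
```

```bash
python3 -c "
from h import *
print(ticket.finish_job())"
```

```text
the job is handed in; nothing more can be done
None
```

I handed the job in at about 28 s of the 67 s allowed. All four steps were carried out as planned, but no verdict is reported back, so this rests on my own checks.

- **Feet:** one scoopful lifted four feet out of the tray and I tipped them into the hopper. The last picture I viewed shows three on the hopper floor and an empty scoop. The fourth wasn't in view, so I assume the hopper wall hides it. Of the other two, one stayed in the tray and one hopped onto the bench beside the screwdriver.
- **Scoop:** it was let go standing upright on the bench close to its first spot. Its outline in the camera still matched that pose at the end.
- **Knob:** it is gripped with 50 N commanded and turned clockwise. I inferred the angle from wrist rotation: about 72° from home, which is the third click. The fingers stayed 12.6 mm apart on the 13 mm bar, so it did not slip. The home direction is known to about 1.5°, against a tolerance of 7.4°.
- **Bystanders:** the tub cap and screwdriver are within half a pixel of where they started. I did not measure the can again.

**Not seen or uneven:**
- I had used all 12 picture views before gripping the knob, so its angle was not checked by eye and the clicks were not felt individually.
- The first pinch on the scoop was about 6 mm too high, so I set it down and gripped it again.
- The first touch-down in the tray pressed with 24 N.

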